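Aim the viewer mirror, then hold a tube slanted over it

ROBOT

A 6-joint arm with a two-finger parallel gripper is mounted at the origin on the work surface. World frame = base frame: x ahead of the robot, y to its left, z up, the work surface at z = 0. Lengths are in m, angles in rad, forces in N, time in s.
With the tool pointing down it reaches from about 0.375 to 0.975 m from the base axis. Payload 3.8 kg.
Tool frame: the origin (TCP) lies at the very end of the fingers, on their centre line; the grasp point (between the pads) lies 19 mm behind it (bot.grip_point_offset is the distance from the TCP to the grasp point, in m); z points along the fingers, x is the direction in which the jaws open and shut, and the axes are right-handed (so a half turn about z gives the same grasp; the last joint's range is limited). The gripper opens to 85 mm and grips with 20 to 120 N. Pads are 22 mm wide; open, the fingers measure 114 mm over their backs; the gripper's body (76 mm by 85 mm) begins 54 mm behind the grasp point. The pads swing forward as they close: fully open they stand 13 mm farther back than shut.
Start: joints at [1.214, 0.264, 1.604, -0, 1.274, -0.037], TCP at [0.212, 0.641, 0.209] pointing down, gripper open.
Joint ranges: [-2.63, 2.63], [-0.94, 2.18], [0.31, 2.57], [-1.31, 4.45], [0, 2.66], [-2.55, 2.55]. Speed limits (rad/s): [2.57, 2.57, 3.14, 3.14, 3.14, 3.14].

INTERFACE

Orientations are given as a rotation vector (axis times angle).
In Python, from workcell import bot, read_camera gives the robot as it stands.
- The arm moves only by the tool arm_command, never from a script. Its argument "rows" is a list of rows, each an object with "delta_rot": the turn, a rotation vector about the tool's x, y, z in rad, a list of three; "xyz": the shift along the tool's x, y, z in m, a list of three; "gripper": the finger opening in m, from 0 to 0.0854. A call has 1 to 12 rows; each row shifts and turns the commanded pose from where the row before left it, along the tool's axes as they then stand; what a row does not reach is not made up. A row lasts 1/10 s, in which the tool goes at most 50 mm and 8.59 degrees, less where a joint would pass 70% of its speed; a pose out of reach is approached as far as the arm can. A call is refused whole if a number of a shift passes 0.05 or a number of a turn 0.15, either way. A call with a gripper value outside its range is refused whole. The fingers move at their own pace and stop on an object; "force" is the grip in N (left out, the last holds). Time passes only in rows, so rows that do not move let the fingers close. It gives the time, the measured TCP pose, the force and the opening at its end, in the units of the state.
- bot.read_state(): the state, without advancing time (a new reading comes with each control period).
- read_camera(name): name is "scene" or "top" or "wrist"; returns a dict with "pixels" (420x560x3 uint8, red, green, blue), "range_z" (420x560 float32, m along the optical axis (not along the pixel's ray), 0 where there is no reading), "intrinsics" (3x3 intrinsics, pixels), "camera_from_world" (4x4, takes a point from world to camera coordinates). Camera axes: x right, y up, looking along -z (the intrinsics and any distortion apply to the point x, -y, -z); pixel columns grow to the right and rows downward; lengths in m; the calibration is good to about 2 mm. A picture is of the moment at which its call begins.
- bot.finish_job(): hands the job in, once; it reports no verdict.
The state is a dict: "time": time; "q": joint angles; "joint_vel": joint speeds; "joint_torque": joint torques, N m; "tool_pos": TCP position; "tcp_rot": TCP orientation; "wrist_force": force on the tool from outside, world axes, zero at the start; "torque": the same for the moment, N m; "width": opening from 0.0 (shut) to 1.0 (fully open).
Only numpy, scipy, OpenCV 4.12 (cv2) and the standard library are available. Lean on these libraries where they do the work, as an engineer would, in place of code of your own. Each camera call takes 0.05 s, during which the arm holds its last target.

TASK

Turn the aim knob of the tube viewer in small turns until its sliding pointer lines up with the small steel mark set on the scale, and let go of the knob. Then draw the tall tube with the wide stopper out of the rack, tip it to a slant of about 45 degrees with its foot as the lower end, and keep it raised with the foot over the middle of the round mirror, about 7 cm above it: the job finishes while you are still holding it there, still and free of everything else. Do not knock the tube against the viewer, and leave the short tubes and the other things on the bench where they are.

Things in the scene. Friction and masses are not known exactly. Their poses are not given: they have to be found in the camera images.
- viewer: tube viewer fixed to the bench: a grey slab 200 mm (x) by 280 mm (y), 44 mm high, with a round mirror, an aim knob, a scale with a sliding pointer, and a low white lamp bar (top at 68 mm) behind the mirror. Origin: centre of its underside, on the bench; x runs away from the robot's side, y along its length (to the robot's left at yaw 0), z up.
- knob_grip (a point): middle of the black grip bar of the aim knob (bar 40 mm long, 12 mm thick, 28 mm high; a 22 mm radius disc 8 mm high lies under it). The point lies on the knob's upright axis, 70 mm above the bench, 11 mm above the bar's lower edge and 11 mm below its top (81 mm); its x axis runs along the bar, y across its thickness, z up. The knob stands at x -45, y -88 mm in the viewer's frame, 26 mm above the viewer's deck.
- aim_knob (a joint): angle of the aim knob in rad, growing clockwise seen from above, 0 when the bar lies along the viewer's x; range -2.2 to 2.2; it starts negative and the pointer always starts on the viewer's -y side of the mark, so it must be turned clockwise by 0.6 to 2.6 rad. It turns against light friction (0.03 N m) and stays where it is left. Each rad clockwise moves the pointer 12 mm towards the viewer's +y (and tilts the mirror a little about its middle).
- pointer_tip (a point): tip of the dark sliding pointer, a 3 mm wide bar lying along the viewer's x on the white scale plate, which lies on the far side of the knob; it slides along the viewer's y, geared to the knob
- mark_tip (a point): tip of the mark: a 3 mm wide dark bar with a steel foot, across the same scale, pointing at the pointer from the far side; its y axis is the viewer's y. It stands in another place along the scale each time and does not move. Aligned means that pointer and mark have the same y in the viewer's frame.
- mirror_mid (a point): middle of the round mirror (100 mm across), 64 mm above the bench, at about x -8, y 65 mm in the viewer's frame
- rack: white block fixed to the bench, 70 mm (x) by 235 mm (y), 34 mm high, with a row of four upright round holes along its y, 55 mm apart, at y -82.5, -27.5, 27.5 and 82.5 mm; each hole is 18.5 mm wide and 24 mm deep. Origin: centre of its underside. One tube stands in each hole, in a different order each time.
- tube_mid (a point): half-way up the tall tube, on its axis (z points to the stopper): glass with a paper label, 16 mm in diameter, 100 mm long in all, 35 g; its rubber stopper is a disc 22 mm wide, 10 mm high. The point starts 60 mm above the bench, 50 mm from either end. Best gripped about 20 mm above this point, under the stopper: lower down, a gripper with short fingers meets the stopper with its body.
- tube_foot (a point): the middle of the foot (lower end) of the tall tube, 50 mm from tube_mid; 10 mm above the bench at the start
- tube: the tall tube as a whole; origin at its foot, z to the stopper
- short1_mid (a point): half-way up a short tube in the rack (bystander): 16 mm in diameter, 78 mm long, stopper no wider than the tube, top 88 mm above the bench
- short2_mid (a point): half-way up a short tube in the rack (bystander): 16 mm in diameter, 78 mm long, stopper no wider than the tube, top 88 mm above the bench
- short3_mid (a point): half-way up a short tube in the rack (bystander): 16 mm in diameter, 78 mm long, stopper no wider than the tube, top 88 mm above the bench
- jar: bystander: amber jar, 52 mm wide, 65 mm high, origin under its centre
- reagent: bystander: white bottle, 60 mm wide, 135 mm high, origin under its centre
- beaker: bystander: clear beaker, 66 mm wide, 75 mm high, origin under its centre
- slidebox: bystander: grey box, 35 by 85 mm, 32 mm high, origin under its centre
- timer: bystander: flat white box, 65 by 75 mm, 24 mm high, origin under its centre
There are look-alikes about, which are no part of the job. Leave any yellow look-alike of the tube alone. What is shaped like the rack but orange is not meant.

How it is judged:
On the way, in this order (a step that is already met when the one before it is completed fails the run):
1. the pointer lines up with the mark (within 2.5 mm) and the knob is let go (y of pointer_tip in the frame of mark_tip between -0.0025 and 0.0025 m and contact force between viewer and the fingers below 0.1 N), for 0.2 s.
2. the tall tube is drawn up out of the rack in the fingers (height (world z) of tube_foot above 0.05 m and contact force between tube and the fingers above 0.5 N), for 0.1 s.
At the end, for the whole second after the job is handed in: The pointer is within 2.5 mm of the mark with the knob let go; the tall tube is held still in the fingers, its axis 30 to 60 degrees from upright with the foot lower, the foot within 30 mm (level) of the mirror's middle and 40 to 100 mm above it, touching neither the viewer nor the rack (all of step 1 and angle between tube's own z axis and vertical between 0.52 and 1.05 rad and horizontal distance between tube_foot and mirror_mid below 0.03 m and height (world z) of tube_foot between 0.104 and 0.164 m and contact force between tube and the fingers above 0.5 N and contact force between tube and viewer below 0.1 N and contact force between tube and rack below 0.1 N and linear speed of tube below 0.03 m/s and angular speed of tube below 0.3 rad/s); the arm keeps its last pose, push and grip.
It fails at once if the tube is knocked against the viewer (contact force between tube and viewer above 2 N).
It fails at once if a short tube is disturbed (moved by more than 20 mm) (distance of any of short1_mid, short2_mid, short3_mid from where it was at the start of the episode above 0.02 m).
It fails at once if another thing on the bench is moved by more than 30 mm (distance of any of jar, reagent, beaker, slidebox, timer from where it was at the start of the episode above 0.03 m).
It also fails if it takes over 58 s, if anything falls off the work surface, if the arm or the gripper's body presses on something with over 40 N, if the wrist force passes 120 N, or if a joint passes its speed limit or range.

## Working session

There is one attempt and no reset: what is moved stays moved. The work goes in short steps, Python scripts to look and compute and a tool call to move; the robot and the scene stay as the last step left them, time stands still between calls to the robot, and variables do not carry over. Pictures are saved under pics/ and viewed, and the job is handed in when it is done.

Besides the shell and the picture viewer there is one more tool, called after "Call:" in YAML: its name, and indented under it one key for each argument. arm_command: Moves the arm, as the interface text tells. Its arguments: {"type":"object","properties":{"rows":{"type":"array","items":{"type":"object","properties":{"delta_rot":{"type":"array","items":{"type":"number"}},"xyz":{"type":"array","items":{"type":"number"}},"gripper":{"type":"number"}}}},"force":{"type":"number"}},"required":["rows"]}

```bash
ls; mkdir -p pics; cat > h.py <<'E'
import numpy as np, cv2
from workcell import bot, read_camera
from scipy.spatial.transform import Rotation as R
def snap(name,tag):
    c=read_camera(name); np.savez(f'pics/{tag}.npz',**c)
    cv2.imwrite(f'pics/{tag}.png',c['pixels'][:,:,::-1]); return c
def load(tag): return np.load(f'pics/{tag}.npz')
def crop(c,u0,u1,v0,v1,s,fn):
    cv2.imwrite(fn,cv2.resize(np.ascontiguousarray(c['pixels'][v0:v1,u0:u1,::-1]),None,fx=s,fy=s,interpolation=cv2.INTER_CUBIC))
def world(c,u,v,z=None):
    K=c['intrinsics'];T=np.linalg.inv(c['camera_from_world'])
    d=np.array([(u-K[0,2])/K[0,0],-(v-K[1,2])/K[1,1],-1.])
    o=T[:3,3];dw=T[:3,:3]@d
    if z is None: return o+dw*c['range_z'][int(round(v)),int(round(u))]
    return o+dw*(z-o[2])/dw[2]
def proj(c,p):
    q=c['camera_from_world']@np.append(p,1);K=c['intrinsics']
    return K[0,0]*q[0]/-q[2]+K[0,2],K[1,1]*-q[1]/-q[2]+K[1,2]
E
python3 - <<'E'
from h import *
for n in ['top','scene']: c=snap(n,n+'0')
print(bot.read_state(), bot.grip_point_offset)
E
```

```text
pics
{'time': 0.1, 'q': array([ 1.21408282e+00,  2.64688271e-01,  1.60526487e+00, -2.28411512e-05,
        1.27373902e+00, -3.68995091e-02]), 'joint_vel': array([-0.00084446, -0.00327951, -0.001371  , -0.00012501,  0.00221575,
        0.00022035]), 'joint_torque': array([ 1.46323064e-04, -5.16702569e+01, -3.68588948e+01, -7.41740655e-05,
        6.23510961e-03, -6.82411866e-06]), 'tool_pos': array([0.21196578, 0.64008183, 0.20756474]), 'tcp_rot': array([ 2.54584586,  1.83870317, -0.00272287]), 'wrist_force': array([ 1.065265  , -0.33300767, -0.08537616]), 'torque': array([-0.03664508, -0.02880121, -0.01022118]), 'width': 1.0023249961326897} 0.0187
```

View pics/top0.png

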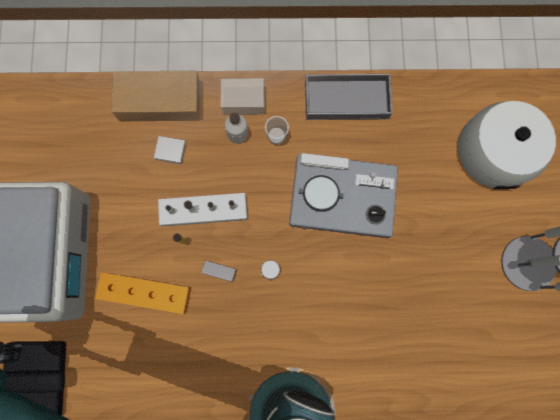

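View pics/scene0.png

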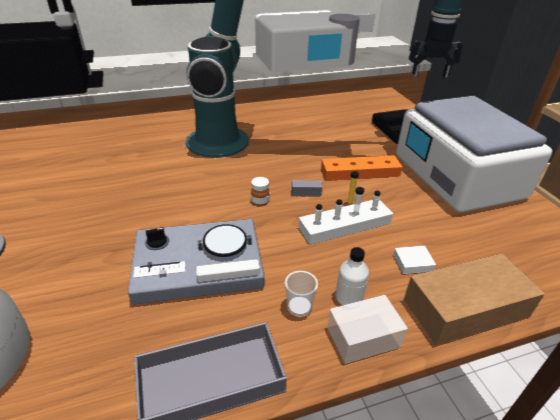

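The top view shows the viewer at about (344,195), the rack at (202,209), the yellow look-alike at (177,238), and the tall tube probably second from the left at (188,205). I'll zoom in.

```bash
python3 - <<'E'
from h import *
c=load('top0');crop(c,285,405,145,245,6,'pics/c1.png');crop(c,150,255,185,250,7,'pics/c2.png')
T=np.linalg.inv(c['camera_from_world']);print(T)
for p in [(304,155),(397,163),(394,237),(290,229)]: print(world(c,*p,z=.044))
for p in [(188,205),(169,208),(211,205),(232,204)]: print(world(c,*p))
print(world(c,321,193))
E
```

```text
[[-0.01473949  0.98392296 -0.17798417  0.30293648]
 [-0.999821   -0.01239134  0.01429753  0.05565609]
 [ 0.01186221  0.17816305  0.98392948  1.36898763]
 [ 0.          0.          0.          1.        ]]
[ 0.68037685 -0.04844416  0.044     ]
[ 0.6546897  -0.30399406  0.044     ]
[ 0.45038713 -0.28389282  0.044     ]
[ 0.47564323 -0.00567013  0.044     ]
[0.53269399 0.25777585 0.1084624 ]
[0.52928189 0.31047246 0.08702419]
[0.53413425 0.20023449 0.09644862]
[0.53785152 0.14656463 0.08680348]
[ 0.56691686 -0.08859657  0.07401253]
```

View pics/c1.png

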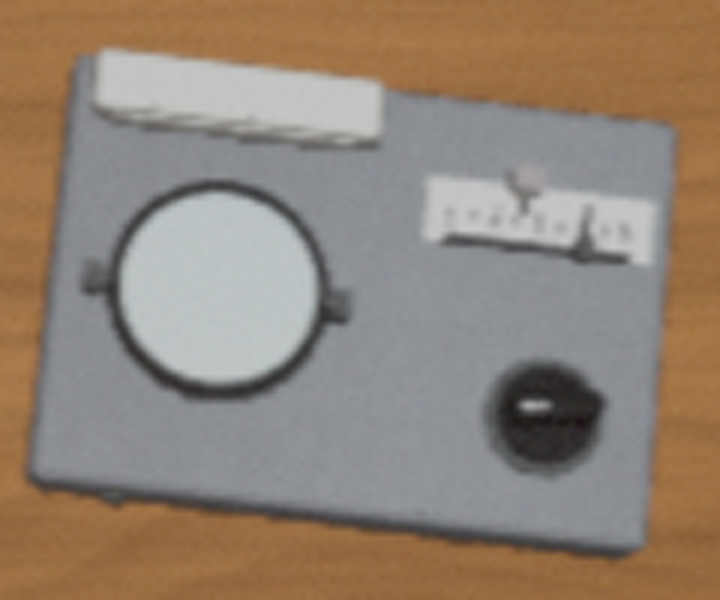

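View pics/c2.png

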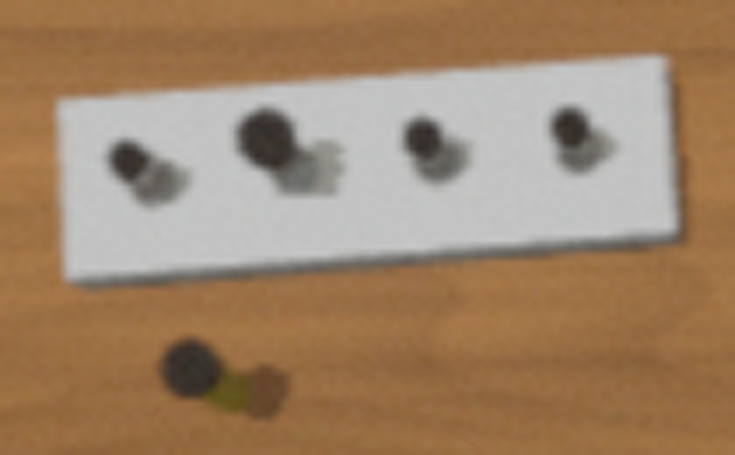

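```bash
cat >> h.py <<'E'
def pose():
    s=bot.read_state(); return s, np.array(s['tool_pos']), R.from_rotvec(s['tcp_rot'])
def fk_view(tag,n):  # viewer helper
    pass
E
python3 - <<'E'
from h import *
c=load('top0')
cs=np.array([world(c,u,v,z=.044)[:2] for u,v in [(298.2,154.3),(398,165.5),(392,236),(290.5,225)]])
print(cs,cs.mean(0)); print([np.linalg.norm(cs[i]-cs[(i+1)%4]) for i in range(4)])
print('mirror',world(c,321.2,193.3,z=.064)[:2])
print('knob',world(c,375.8,213.5,z=.052)[:2])
# rack
rs=np.array([world(c,150+u/7,185+v/7,z=.034)[:2] for u,v in [(58,100),(667,57),(680,235),(66,278)]])
print(rs,rs.mean(0))
for u,v in [(127,160),(267,140),(423,138),(570,128)]: print(world(c,150+u/7,185+v/7,z=.11 if u==267 else .088)[:2])
w=snap('wrist','w0'); s,p,r=pose()
T=np.linalg.inv(w['camera_from_world']); print(s['time'],r.inv().apply(T[:3,3]-p)); print(r.as_matrix().T@T[:3,:3]); print(w['intrinsics'])
print(r.as_matrix())
E
```

```text
[[ 0.68255311 -0.03250873]
 [ 0.64756935 -0.30633437]
 [ 0.4531484  -0.27867439]
 [ 0.48643589 -0.00723386]] [ 0.56742669 -0.15618784]
[np.float64(0.276051345746729), np.float64(0.1963786677260403), np.float64(0.2734739880757989), np.float64(0.19773917401350294)]
mirror [ 0.56813243 -0.09022174]
knob [ 0.51345934 -0.23651801]
[[0.56308225 0.35062963]
 [0.57722401 0.11405465]
 [0.50691059 0.10934713]
 [0.49322459 0.34570883]] [0.53511036 0.22993506]
[0.52951536 0.31251233]
[0.53240912 0.25716407]
[0.53644536 0.20268845]
[0.53954699 0.14797076]
0.15 [-0.00082265 -0.07314108 -0.16468923]
[[ 9.99999390e-01 -6.69402646e-04 -8.78707829e-04]
 [-8.90377570e-04 -9.59264174e-01 -2.82509206e-01]
 [-6.53800531e-04  2.82509816e-01 -9.59264185e-01]]
[[358.95996317   0.         273.19838033]
 [  0.         358.95996317 214.87689187]
 [  0.           0.           1.        ]]
[[ 3.14389394e-01  9.49293929e-01 -5.87160606e-04]
 [ 9.49292641e-01 -3.14389936e-01 -1.56521164e-03]
 [-1.67044330e-03 -6.53013014e-05 -9.99998603e-01]]
```

Call:
arm_command:
  rows:
    - {"xyz":[-0.028,0.031,-0.002],"gripper":0.085}
    - {"xyz":[-0.028,0.031,-0.002]}
    - {"xyz":[-0.028,0.031,-0.002]}
    - {"xyz":[-0.028,0.031,-0.002]}
    - {"xyz":[-0.028,0.031,-0.002]}
    - {"xyz":[-0.028,0.031,-0.002]}
    - {"xyz":[-0.028,0.031,-0.002]}
    - {"xyz":[-0.028,0.031,-0.002]}
    - {"xyz":[-0.028,0.031,-0.002]}
    - {"xyz":[-0.028,0.031,-0.002]}
    - {"xyz":[-0.028,0.031,0]}
    - {"xyz":[-0.028,0.031,0]}

```text
invalid input
```

Call:
arm_command:
  rows:
    - {"xyz":[-0.03,0.0146,0]}
    - {"xyz":[-0.03,0.0146,0]}
    - {"xyz":[-0.03,0.0146,0]}
    - {"xyz":[-0.03,0.0146,0]}
    - {"xyz":[-0.03,0.0146,0]}
    - {"xyz":[-0.03,0.0146,0]}
    - {"xyz":[-0.03,0.0146,0]}
    - {"xyz":[-0.03,0.0146,0]}
    - {"xyz":[-0.03,0.0146,0]}
    - {"xyz":[-0.03,0.0146,0]}
    - {"xyz":[-0.03,0.0146,0]}
    - {"xyz":[-0.03,0.0146,0]}

```text
invalid input
```

Call:
arm_command:
  rows:
    - {"delta_rot":[0,0,0.144]}
    - {"delta_rot":[0,0,0.144]}
    - {"delta_rot":[0,0,0.144]}
    - {"delta_rot":[0,0,0.144]}
    - {"delta_rot":[0,0,0.144]}
    - {"delta_rot":[0,0,0.144]}
    - {"delta_rot":[0,0,0.144]}
    - {"delta_rot":[0,0,0.144]}
    - {"delta_rot":[0,0,0.144]}
    - {"delta_rot":[0,0,0.144]}
    - {}

```text
invalid input
```

```bash
python3 - <<'E'
from h import *
c=snap('wrist','w1'); s,p,r=pose(); print(s['time'],p,s['q']); print(r.as_matrix().round(3))
cv2.imwrite('pics/w1.png',c['pixels'][:,:,::-1])
E
```

```text
0.2 [0.21204865 0.64031496 0.2079219 ] [ 1.21407730e+00  2.64497359e-01  1.60484171e+00 -1.72566047e-06
  1.27370909e+00 -3.68929810e-02]
[[ 0.314  0.949 -0.001]
 [ 0.949 -0.314 -0.001]
 [-0.001 -0.    -1.   ]]
```

View pics/w1.png

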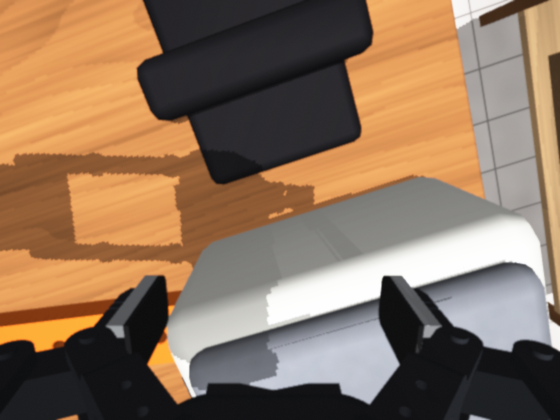

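```bash
python3 - <<'E'
from h import *
c=load('top0')
for p in [(60,200),(30,300),(75,190),(82,250),(75,305),(10,250),(30,370)]: print(p,world(c,*p))
w=load('w1')
for p in [(450,200),(500,240),(300,250),(250,330),(450,330),(80,350)]: print(p,world(w,*p))
print(proj(c,[0.212,.64,.208]))
E
```

```text
(60, 200) [0.53799073 0.55980118 0.1689432 ]
(30, 300) [0.29933472 0.60089552 0.19984637]
(75, 190) [0.5730597  0.54391065 0.1200346 ]
(82, 250) [0.4258299  0.54173391 0.0558191 ]
(75, 305) [0.28490289 0.54215629 0.08206771]
(10, 250) [0.41502219 0.65755041 0.19583088]
(30, 370) [0.12434502 0.66108157 0.04388957]
(450, 200) [0.24831662 0.7703693  0.10524067]
(500, 240) [0.2591749  0.77065709 0.16551736]
(300, 250) [0.14242443 0.66275584 0.3726374 ]
(250, 330) [0.26882038 0.60492779 0.16927386]
(450, 330) [0.2135418  0.69082759 0.28614606]
(80, 350) [0.18318292 0.59698728 0.29404689]
(np.float64(7.92140437328402), np.float64(339.9375231297474))
```

Call:
arm_command:
  rows:
    - {"xyz":[-0.04,0,-0.006],"delta_rot":[0,0,0],"gripper":0.085}
    - {"xyz":[-0.04,0,-0.006],"delta_rot":[0,0,0],"gripper":0.085}
    - {"xyz":[-0.04,0,-0.006],"delta_rot":[0,0,0],"gripper":0.085}
    - {"xyz":[-0.04,0,-0.006],"delta_rot":[0,0,0],"gripper":0.085}
    - {"xyz":[-0.04,0,0],"delta_rot":[0,0,0],"gripper":0.085}
    - {"xyz":[-0.028,0.03,0],"delta_rot":[0,0,0],"gripper":0.085}
    - {"xyz":[-0.014,0.037,0],"delta_rot":[0,0,0],"gripper":0.085}
    - {"xyz":[-0.014,0.037,0],"delta_rot":[0,0,0],"gripper":0.085}
    - {"xyz":[-0.014,0.037,0],"delta_rot":[0,0,0],"gripper":0.085}
    - {"xyz":[-0.014,0.037,0],"delta_rot":[0,0,0],"gripper":0.085}

```text
time: 1.2
tool_pos: [0.2927, 0.314, 0.2329]
tcp_rot: [-2.546, -1.84, -0.001]
wrist_force: [0.7, 0.7, -0.0]
width: 0.994
```

Call:
arm_command:
  rows:
    - {"xyz":[-0.035,0.031,0],"delta_rot":[0,0,0],"gripper":0.085}
    - {"xyz":[-0.035,0.031,0],"delta_rot":[0,0,0],"gripper":0.085}
    - {"xyz":[-0.035,0.031,0],"delta_rot":[0,0,0],"gripper":0.085}
    - {"xyz":[-0.035,0.031,0],"delta_rot":[0,0,0],"gripper":0.085}
    - {"xyz":[-0.035,0.031,0],"delta_rot":[0,0,0],"gripper":0.085}
    - {"xyz":[-0.035,0.031,0],"delta_rot":[0,0,0],"gripper":0.085}
    - {"xyz":[-0.035,0.031,0],"delta_rot":[0,0,0],"gripper":0.085}
    - {"xyz":[-0.035,0.031,0],"delta_rot":[0,0,0],"gripper":0.085}
    - {"xyz":[-0.035,0.031,0],"delta_rot":[0,0,0],"gripper":0.085}
    - {"xyz":[-0.035,0.031,0],"delta_rot":[0,0,0],"gripper":0.085}
    - {"xyz":[-0.035,0.031,0],"delta_rot":[0,0,0],"gripper":0.085}
    - {"xyz":[-0.035,0.031,0],"delta_rot":[0,0,0],"gripper":0.085}

```text
time: 2.4
tool_pos: [0.5133, -0.2024, 0.2327]
tcp_rot: [-2.547, -1.839, -0.0]
wrist_force: [0.7, 0.7, 0.4]
width: 0.998
```

Call:
arm_command:
  rows:
    - {"xyz":[0,0,0],"delta_rot":[0,0,0.144],"gripper":0.085}
    - {"xyz":[0,0,0],"delta_rot":[0,0,0.144],"gripper":0.085}
    - {"xyz":[0,0,0],"delta_rot":[0,0,0.144],"gripper":0.085}
    - {"xyz":[0,0,0],"delta_rot":[0,0,0.144],"gripper":0.085}
    - {"xyz":[0,0,0],"delta_rot":[0,0,0.144],"gripper":0.085}
    - {"xyz":[0,0,0],"delta_rot":[0,0,0.144],"gripper":0.085}
    - {"xyz":[0,0,0],"delta_rot":[0,0,0.144],"gripper":0.085}
    - {"xyz":[0,0,0],"delta_rot":[0,0,0.144],"gripper":0.085}
    - {"xyz":[0,0,0],"delta_rot":[0,0,0.144],"gripper":0.085}
    - {"xyz":[0,0,0],"delta_rot":[0,0,0.144],"gripper":0.085}
    - {"xyz":[0,0,0],"delta_rot":[0,0,0],"gripper":0.085}

```text
time: 3.5
tool_pos: [0.5128, -0.2004, 0.2325]
tcp_rot: [-3.127, 0.297, 0.001]
wrist_force: [-0.5, 0.7, 0.3]
width: 0.995
```

```bash
python3 - <<'E'
from h import *
c=snap('wrist','w2'); s,p,r=pose(); print(s['time'],p,s['q']); print(r.as_matrix().round(3))
E
```

```text
3.55 [ 0.51286285 -0.20037114  0.23260969] [-4.17682692e-01  1.42899941e-02  1.84224896e+00 -1.70578762e-05
  1.28535539e+00 -2.31738483e-01]
[[ 0.983 -0.185 -0.   ]
 [-0.185 -0.983  0.   ]
 [-0.    -0.    -1.   ]]
```

View pics/w2.png

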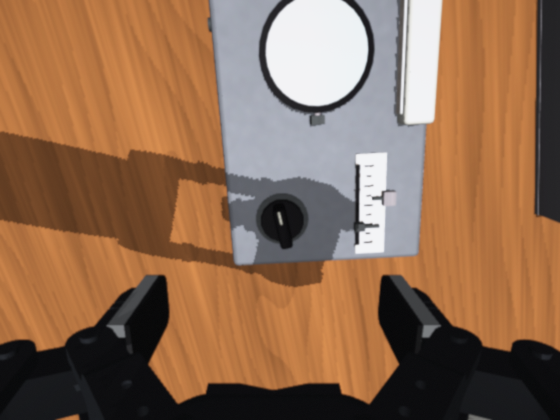

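```bash
python3 - <<'E'
from h import *
c=load('w2'); crop(c,240,400,140,270,5,'pics/w2c.png')
p=c['pixels'][140:270,240:400,::-1].astype(float)
p=np.clip(p*3,0,255).astype(np.uint8)[:125,:80]
cv2.imwrite('pics/w2d.png',cv2.resize(p,None,fx=6,fy=6,interpolation=cv2.INTER_CUBIC)[200:])
E
```

```text
(no output)
```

View pics/w2c.png

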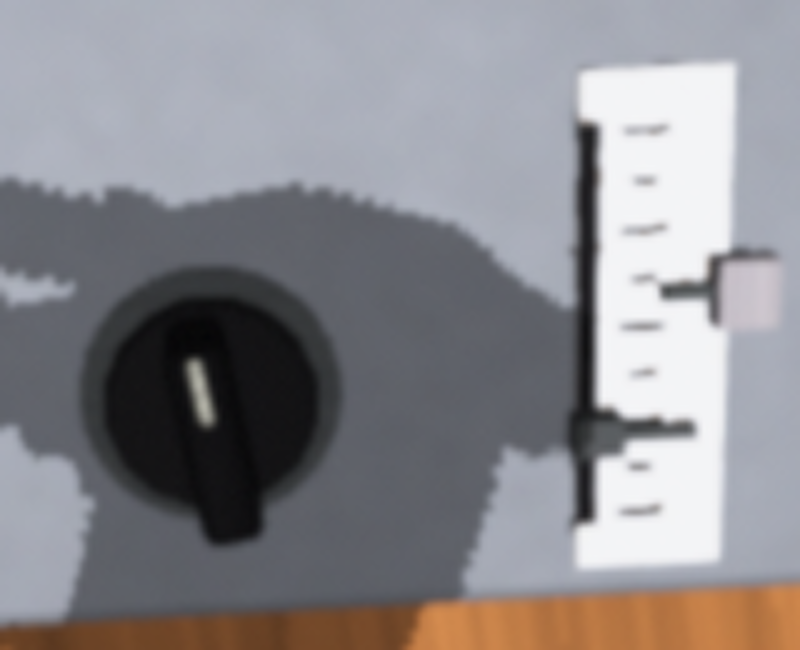

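View pics/w2d.png

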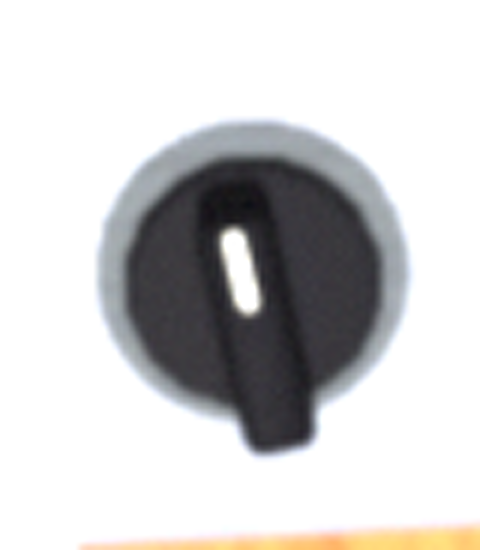

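```bash
cat >> h.py <<'E'
VC=np.array([.5674,-.1562]); VY=-.124
def toV(p): d=np.array(p[:2])-VC; c,s=np.cos(VY),np.sin(VY); return np.array([c*d[0]+s*d[1],-s*d[0]+c*d[1]])
E
python3 - <<'E'
from h import *
c=load('w2')
A=[world(c,240+u/6,173.3+v/6,z=.081) for u,v in [(235,223),(281,445),(205,225),(265,222),(248,450),(315,440),(233,232),(249,310)]]
d=A[1]-A[0];print(A,np.linalg.norm(d),np.arctan2(d[1],d[0]),np.arctan2(*(A[7]-A[6])[[1,0]]))
print('w',np.linalg.norm(A[2]-A[3]), np.mean(A[2:6],0), np.mean(A[:2],0))
for u,v in [(685,429),(640,428),(665,292),(700,290)]:
    w=world(c,240+u/5,140+v/5); w2=world(c,240+u/5,140+v/5,z=.05); print(w,w2,toV(w2))
for u,v in [(580,70),(737,62),(720,562),(577,568)]: print(world(c,240+u/5,140+v/5,z=.047),toV(world(c,240+u/5,140+v/5,z=.047)))
print('disc',world(c,240+253/6,173.3+283/6,z=.052))
E
```

```text
[array([ 0.51359111, -0.21821258,  0.081     ]), array([ 0.51407056, -0.25522942,  0.081     ]), array([ 0.50903502, -0.21766685,  0.081     ]), array([ 0.51811632, -0.21891386,  0.081     ]), array([ 0.50881755, -0.25508655,  0.081     ]), array([ 0.51947057, -0.25540151,  0.081     ]), array([ 0.51302995, -0.21955925,  0.081     ]), array([ 0.51316467, -0.2323337 ,  0.081     ])] 0.03701993775467001 -1.5578448303916066 -1.560250682911638
w 0.009166517649875115 [ 0.51385986 -0.23676719  0.081     ] [ 0.51383084 -0.236721    0.081     ]
[ 0.60670765 -0.26043645  0.05261109] [ 0.60732622 -0.26142332  0.05      ] [ 0.05263394 -0.09947722]
[ 0.59801091 -0.25889091  0.051623  ] [ 0.59835349 -0.25949532  0.05      ] [ 0.04349165 -0.0986738 ]
[ 0.60645019 -0.23201273  0.05019363] [ 0.6064956  -0.23206955  0.05      ] [ 0.04817915 -0.07045158]
[ 0.61352168 -0.23312866  0.04944925] [ 0.6133816  -0.23296561  0.05      ] [ 0.05512311 -0.07048907]
[ 0.59590466 -0.18574642  0.047     ] [ 0.03194017 -0.02579404]
[ 0.62594764 -0.18991039  0.047     ] [ 0.06226749 -0.02621023]
[ 0.61210044 -0.29322113  0.047     ] [ 0.06130434 -0.1304404 ]
[ 0.58244687 -0.28895091  0.047     ] [ 0.0313503  -0.12987059]
disc [ 0.51360201 -0.23714154  0.052     ]
```

Call:
arm_command:
  rows:
    - {"xyz":[0,0,0],"delta_rot":[0,0,-0.1],"gripper":0.05}
    - {"xyz":[0,0,0],"delta_rot":[0,0,-0.1],"gripper":0.05}
    - {"xyz":[0.001,0.0364,0],"delta_rot":[0,0,0],"gripper":0.05}
    - {"xyz":[0,0,0.04],"delta_rot":[0,0,0],"gripper":0.05}
    - {"xyz":[0,0,0.04],"delta_rot":[0,0,0],"gripper":0.05}
    - {"xyz":[0,0,0.04],"delta_rot":[0,0,0],"gripper":0.05}
    - {"xyz":[0,0,0.02],"delta_rot":[0,0,0],"gripper":0.05}
    - {"xyz":[0,0,0],"delta_rot":[0,0,0],"gripper":0.05}

```text
time: 4.35
tool_pos: [0.511, -0.2352, 0.0884]
tcp_rot: [-3.138, -0.022, 0.012]
wrist_force: [-0.1, -0.4, 0.7]
width: 0.58
```

```bash
python3 - <<'E'
from h import *
c=snap('wrist','w3'); s,p,r=pose(); print(s['time'],p,s['width']); print(r.as_matrix().round(3))
E
```

```text
4.4 [ 0.5129065  -0.23610643  0.09103707] 0.5888667045117825
[[ 1.     0.013 -0.004]
 [ 0.013 -1.     0.002]
 [-0.004 -0.002 -1.   ]]
```

View pics/w3.png

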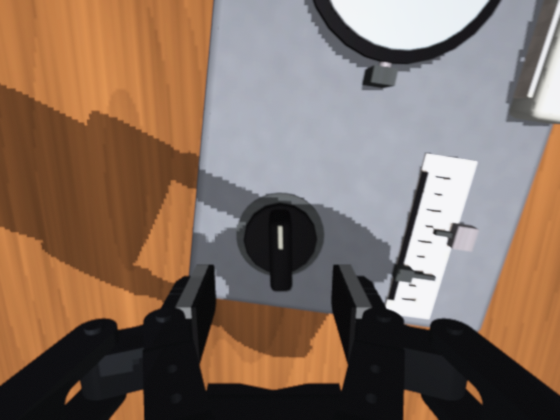

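```bash
python3 - <<'E'
from h import *
c=load('w3')
crop(c,230,330,190,300,6,'pics/w3c.png')
for u,v in [(280,213),(281,289),(270,213),(291,213),(270.5,289),(291.5,289)]: print(world(c,u,v,z=.081))
s,p,r=pose();print(p,proj(c,p),proj(c,[.5138,-.2368,.081]))
E
```

```text
[ 0.51268467 -0.21313926  0.081     ]
[ 0.51405579 -0.25517576  0.081     ]
[ 0.50768686 -0.21322323  0.081     ]
[ 0.51817976 -0.21304695  0.081     ]
[ 0.5084666 -0.2552798  0.081    ]
[ 0.51964228 -0.25507176  0.081     ]
[ 0.5129065  -0.23610643  0.09103707] (np.float64(279.738139661237), np.float64(263.6090794538742)) (np.float64(281.24140680797046), np.float64(256.962965059825))
```

View pics/w3c.png

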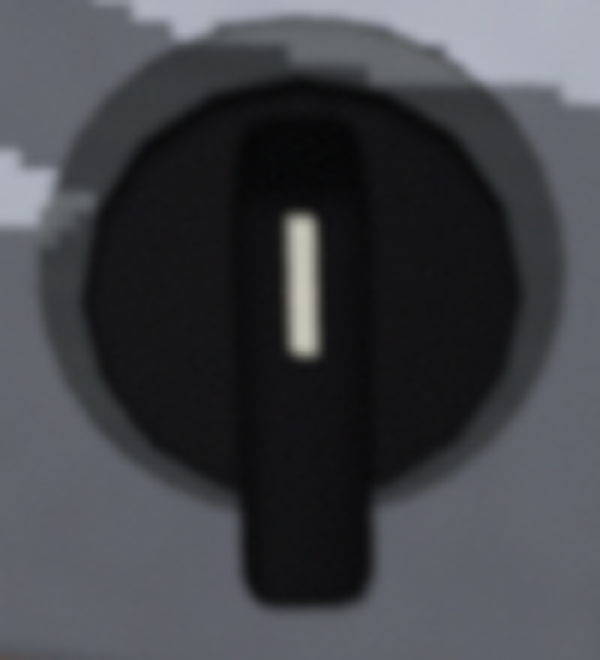

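Call:
arm_command:
  force: 25
  rows:
    - {"xyz":[0,0,0.0285],"delta_rot":[0,0,0],"gripper":0.04}
    - {"xyz":[0,0,0],"delta_rot":[0,0,0],"gripper":0.03}
    - {"xyz":[0,0,0],"delta_rot":[0,0,0],"gripper":0.01}
    - {"xyz":[0,0,0],"delta_rot":[0,0,0],"gripper":0.008}
    - {"xyz":[0,0,0],"delta_rot":[0,0,0],"gripper":0.008}
    - {"xyz":[0,0,0],"delta_rot":[0,0,0],"gripper":0.008}

```text
time: 5.0
tool_pos: [0.5152, -0.2373, 0.0656]
tcp_rot: [3.141, 0.018, 0.003]
wrist_force: [0.0, 0.3, 0.4]
width: 0.094
```

```bash
python3 - <<'E'
from h import *
s,p,r=pose(); print(s['time'],p,s['width'],s['wrist_force'],s['torque']); print(r.as_matrix().round(3))
E
```

```text
5.0 [ 0.51523034 -0.23725299  0.06560973] 0.09376432934129966 [0.00661116 0.28530724 0.41364014] [ 0.04127103  0.01636042 -0.00699853]
[[ 1.     0.011  0.002]
 [ 0.011 -1.    -0.001]
 [ 0.002  0.001 -1.   ]]
```

```bash
python3 - <<'E'
from h import *
c=snap('wrist','w4'); s,p,r=pose(); print(s['time'],p,s['width'],s['wrist_force'],s['torque']); crop(c,180,380,150,300,4,'pics/w4c.png')
E
```

```text
5.05 [ 0.51498596 -0.23712275  0.06528657] 0.0939969288846543 [-0.51227611  0.46710272  0.18005405] [-0.04264622 -0.00363654 -0.01702763]
```

View pics/w4c.png

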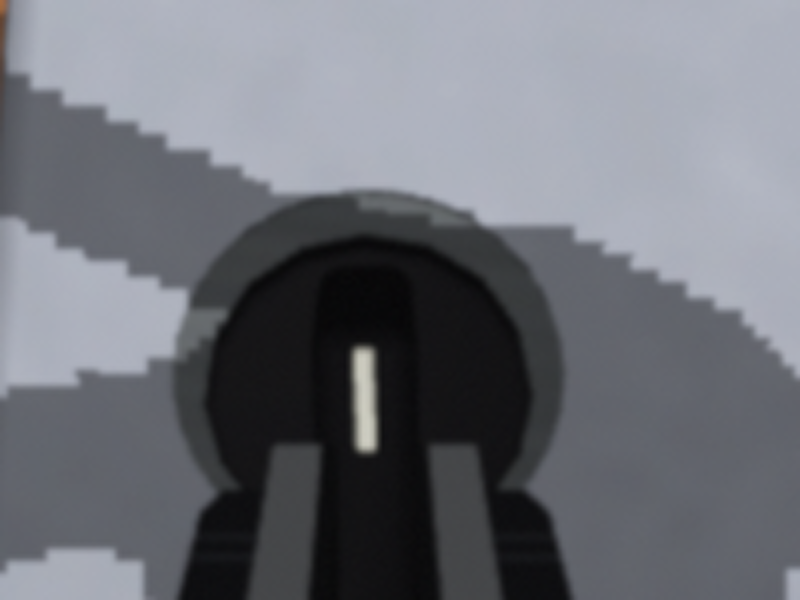

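Call:
arm_command:
  force: 30
  rows:
    - {"xyz":[0,0,0],"delta_rot":[0,0,0],"gripper":0.0}
    - {"xyz":[0,0,0],"delta_rot":[0,0,0],"gripper":0.0}
    - {"xyz":[0,0,0],"delta_rot":[0,0,0.12],"gripper":0.0}
    - {"xyz":[0,0,0],"delta_rot":[0,0,0.12],"gripper":0.0}
    - {"xyz":[0,0,0],"delta_rot":[0,0,0.12],"gripper":0.0}
    - {"xyz":[0,0,0],"delta_rot":[0,0,0.12],"gripper":0.0}
    - {"xyz":[0,0,0],"delta_rot":[0,0,0.12],"gripper":0.0}

```text
time: 5.75
tool_pos: [0.5143, -0.2368, 0.0642]
tcp_rot: [-3.004, 0.919, 0.0]
wrist_force: [-0.9, -0.2, -0.0]
width: 0.002
```

```bash
python3 - <<'E'
from h import *
c=snap('wrist','w5'); s,p,r=pose(); print(s['time'],p,s['width'],s['wrist_force'],s['torque']); print(r.as_matrix().round(3))
E
```

```text
5.8 [ 0.51428737 -0.2367625   0.06415314] 0.0021545737812186353 [ 0.05087466 -0.76424032 -0.39840999] [ 0.02584483 -0.04992278  0.02235365]
[[ 0.826 -0.563 -0.   ]
 [-0.563 -0.826  0.   ]
 [-0.     0.    -1.   ]]
```

View pics/w5.png

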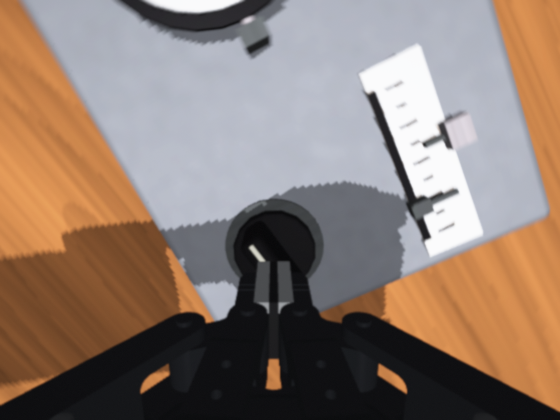

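```bash
python3 - <<'E'
from h import *
c=load('w5'); s,p,r=pose()
print(proj(c,p), proj(c,p+[0,0,.0187]), proj(c,p+[0,0,.04]))
crop(c,210,340,190,320,6,'pics/w5c.png')
for u,v in [(262,270),(285,270),(262,290),(285,290),(257,252),(275,240),(262,230),(300,240),(240,250)]: print(u,v,world(c,u,v))
E
```

```text
(np.float64(275.19320747996613), np.float64(258.14088760201196)) (np.float64(275.38186195991426), np.float64(274.79250807146997)) (np.float64(275.6557226779475), np.float64(298.9648719582773))
262 270 [ 0.51570072 -0.22509477  0.1002079 ]
285 270 [ 0.52273911 -0.23089625  0.09832837]
262 290 [ 0.51577645 -0.2258107   0.11541539]
285 290 [ 0.52259532 -0.23013909  0.11582225]
257 252 [ 0.51327665 -0.22368456  0.08125123]
275 240 [ 0.51879413 -0.22990983  0.06043089]
262 230 [ 0.51830654 -0.21961704  0.06921433]
300 240 [ 0.52813862 -0.23941726  0.05325568]
240 250 [ 0.49907407 -0.22639263  0.05365349]
```

View pics/w5c.png

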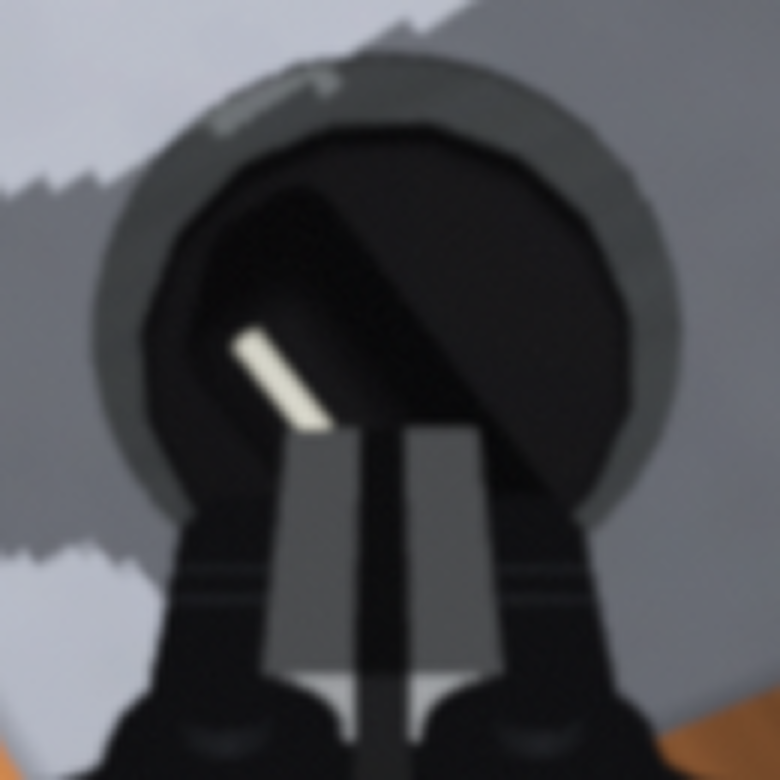

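```bash
python3 - <<'E'
from h import *
c=load('w5'); s,p,r=pose()
for u in [244,262,268,274,286]:
    print(u,[ (v,*(1000*(r.inv().apply(world(c,u,v)-p))).round(0).astype(int)) for v in range(244,304,5)])
for f in (-.011,.011): print(proj(c,p+r.apply([0.005,f,0])))
E
```

```text
244 [(244, np.int64(-14), np.int64(-13), np.int64(-15)), (249, np.int64(-14), np.int64(-11), np.int64(-16)), (254, np.int64(-14), np.int64(-8), np.int64(-15)), (259, np.int64(-16), np.int64(5), np.int64(10)), (264, np.int64(-17), np.int64(8), np.int64(11)), (269, np.int64(-17), np.int64(11), np.int64(12)), (274, np.int64(-13), np.int64(-6), np.int64(-31)), (279, np.int64(-13), np.int64(-6), np.int64(-35)), (284, np.int64(-12), np.int64(-6), np.int64(-39)), (289, np.int64(-12), np.int64(-6), np.int64(-43)), (294, np.int64(-12), np.int64(-6), np.int64(-47)), (299, np.int64(-11), np.int64(-6), np.int64(-51))]
262 [(244, np.int64(-6), np.int64(-14), np.int64(-16)), (249, np.int64(-6), np.int64(-11), np.int64(-16)), (254, np.int64(-6), np.int64(-9), np.int64(-17)), (259, np.int64(-6), np.int64(-7), np.int64(-17)), (264, np.int64(-6), np.int64(-10), np.int64(-29)), (269, np.int64(-5), np.int64(-10), np.int64(-35)), (274, np.int64(-5), np.int64(-10), np.int64(-39)), (279, np.int64(-5), np.int64(-10), np.int64(-43)), (284, np.int64(-5), np.int64(-10), np.int64(-48)), (289, np.int64(-5), np.i
[... 1376 characters left out ...]
6), np.int64(-3), np.int64(11)), (249, np.int64(6), np.int64(-1), np.int64(10)), (254, np.int64(5), np.int64(-1), np.int64(3)), (259, np.int64(5), np.int64(-1), np.int64(-4)), (264, np.int64(4), np.int64(-10), np.int64(-29)), (269, np.int64(4), np.int64(-10), np.int64(-34)), (274, np.int64(4), np.int64(-10), np.int64(-39)), (279, np.int64(4), np.int64(-10), np.int64(-44)), (284, np.int64(4), np.int64(-10), np.int64(-47)), (289, np.int64(3), np.int64(-10), np.int64(-51)), (294, np.int64(3), np.int64(-10), np.int64(-54)), (299, np.int64(3), np.int64(-11), np.int64(-59))]
(np.float64(285.595225016429), np.float64(237.3247124653772))
(np.float64(284.9442863435579), np.float64(278.3443462023105))
```

Call:
arm_command:
  rows:
    - {"xyz":[0,0,0],"delta_rot":[0,0,-0.12],"gripper":0.04}
    - {"xyz":[0,0,0],"delta_rot":[0,0,-0.12],"gripper":0.04}
    - {"xyz":[0,0,0],"delta_rot":[0,0,-0.12],"gripper":0.04}
    - {"xyz":[0,0,0],"delta_rot":[0,0,-0.12],"gripper":0.04}
    - {"xyz":[0,0,0],"delta_rot":[0,0,-0.12],"gripper":0.04}
    - {"xyz":[0,0,0.01],"delta_rot":[0,0,0],"gripper":0.04}
    - {"xyz":[0,0,0.01],"delta_rot":[0,0,0],"gripper":0.04}

```text
time: 6.5
tool_pos: [0.5145, -0.2369, 0.0437]
tcp_rot: [3.141, 0.015, 0.001]
wrist_force: [0.1, -0.5, -0.5]
width: 0.469
```

```bash
python3 - <<'E'
from h import *
c=snap('wrist','w6'); s,p,r=pose(); print(s['time'],p,s['width'],s['wrist_force'],s['torque']); print(r.as_matrix().round(3))
crop(c,180,380,170,320,4,'pics/w6c.png')
for u in range(210,345,8):
    print(u,[ (v,*(1000*(r.inv().apply(world(c,u,v)-p))).round(0).astype(int).tolist()) for v in range(250,300,8)])
E
```

```text
6.55 [ 0.51282654 -0.23604241  0.04139959] 0.4690026214995961 [-1.40832053  0.50738609 -1.18893937] [0.00288302 0.00692472 0.02189723]
[[ 1.     0.009 -0.003]
 [ 0.009 -1.     0.002]
 [-0.003 -0.002 -1.   ]]
210 [(250, -31, -4, -3), (258, -31, 1, -1), (266, -25, -11, -35), (274, -24, -10, -42), (282, -23, -11, -49), (290, -22, -11, -55), (298, -21, -10, -59)]
218 [(250, -27, -4, -2), (258, -27, 0, -2), (266, -22, -11, -35), (274, -21, -10, -42), (282, -20, -10, -48), (290, -20, -8, -51), (298, -20, -5, -51)]
226 [(250, -23, -5, -4), (258, -23, 0, -3), (266, -20, -8, -29), (274, -20, -4, -29), (282, -20, -1, -30), (290, -20, 2, -31), (298, -20, 6, -31)]
234 [(250, -18, -8, -11), (258, -18, -4, -12), (266, -18, 0, -12), (274, -18, 4, -12), (282, -18, 8, -13), (290, -19, 16, -5), (298, -20, 22, -3)]
242 [(250, -14, -9, -13), (258, -14, -4, -13), (266, -14, 0, -12), (274, -14, 4, -12), (282, -15, 8, -12), (290, -15, 13, -12), (298, -15, 21, -5)]
250 [(250, -10, -8, -12), (258, -10, -4, -13), (266, -10, -1, -14), (274, -11, 4, -13), (282, -11, 8, -13), (290, -11, 13, -11), (298, -11, 17, 
[... 872 characters left out ...]
6, -8, -12), (258, 16, -4, -12), (266, 16, 0, -12), (274, 16, 4, -12), (282, 16, 8, -13), (290, 16, 12, -12), (298, 17, 22, -4)]
314 [(250, 19, -8, -12), (258, 19, -4, -12), (266, 19, 0, -13), (274, 20, 4, -12), (282, 20, 8, -12), (290, 21, 17, -4), (298, 21, 23, -2)]
322 [(250, 24, -5, -5), (258, 24, -1, -5), (266, 20, -9, -32), (274, 20, -6, -33), (282, 20, -3, -34), (290, 20, 1, -34), (298, 21, 4, -34)]
330 [(250, 28, -4, -2), (258, 28, 0, -3), (266, 23, -10, -34), (274, 22, -10, -41), (282, 21, -10, -48), (290, 20, -9, -52), (298, 20, -8, -55)]
338 [(250, 32, -4, -3), (258, 33, 0, -2), (266, 27, -9, -32), (274, 25, -10, -42), (282, 24, -10, -48), (290, 23, -10, -54), (298, 22, -10, -60)]
```

View pics/w6c.png

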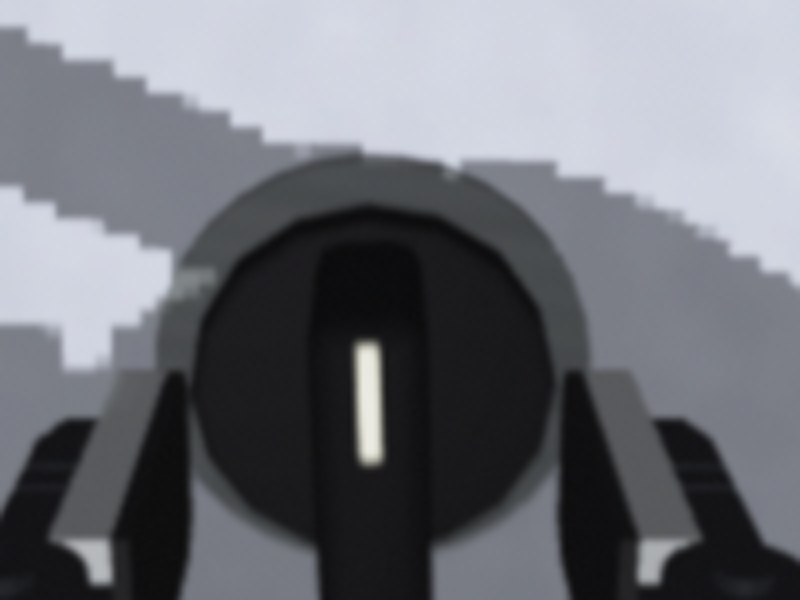

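Call:
arm_command:
  force: 25
  rows:
    - {"xyz":[0,0,0.008],"delta_rot":[0,0,0],"gripper":0.03}
    - {"xyz":[0,0,0],"delta_rot":[0,0,0],"gripper":0.016}
    - {"xyz":[0,0,0],"delta_rot":[0,0,0],"gripper":0.004}
    - {"xyz":[0,0,0],"delta_rot":[0,0,0],"gripper":0.004}
    - {"xyz":[0,0,0],"delta_rot":[0,0,0],"gripper":0.004}

```text
time: 7.05
tool_pos: [0.5142, -0.2364, 0.0351]
tcp_rot: [-3.141, -0.017, 0.0]
wrist_force: [5.2, 0.8, -13.4]
width: 0.136
```

```bash
python3 - <<'E'
from h import *
s,p,r=pose(); print(s['time'],p,s['width'],s['wrist_force'],s['torque']); print(r.as_matrix().round(3))
E
```

```text
7.05 [ 0.51424815 -0.23639414  0.03513418] 0.13556400029978577 [  5.18770622   0.75889284 -13.4156485 ] [-7.15212357e-02 -8.61364586e-01 -1.71864323e-04]
[[ 1.     0.011 -0.   ]
 [ 0.011 -1.     0.001]
 [-0.    -0.001 -1.   ]]
```

Call:
arm_command:
  rows:
    - {"xyz":[0,0,-0.001],"delta_rot":[0,0,0.14],"gripper":0.004}
    - {"xyz":[0,0,0],"delta_rot":[0,0,0.14],"gripper":0.004}
    - {"xyz":[0,0,0],"delta_rot":[0,0,0.14],"gripper":0.004}
    - {"xyz":[0,0,0],"delta_rot":[0,0,0.14],"gripper":0.004}
    - {"xyz":[0,0,0],"delta_rot":[0,0,0.14],"gripper":0.004}
    - {"xyz":[0,0,0],"delta_rot":[0,0,0.14],"gripper":0.004}
    - {"xyz":[0,0,0],"delta_rot":[0,0,0],"gripper":0.004}

```text
time: 7.75
tool_pos: [0.515, -0.2367, 0.0352]
tcp_rot: [-2.873, 1.27, -0.002]
wrist_force: [9.4, -2.9, -21.0]
width: 0.137
```

```bash
python3 - <<'E'
from h import *
c=snap('wrist','w7'); s,p,r=pose(); print(s['time'],p,s['width'],s['wrist_force'],s['torque']); print(r.as_matrix().round(3))
E
```

```text
7.8 [ 0.51498767 -0.23667951  0.03521975] 0.1314993020213851 [ 10.45680726  -3.04560874 -21.88685646] [-0.32563909 -1.57980952 -0.01667864]
[[ 0.675 -0.738  0.001]
 [-0.738 -0.675  0.   ]
 [ 0.001 -0.001 -1.   ]]
```

View pics/w7.png

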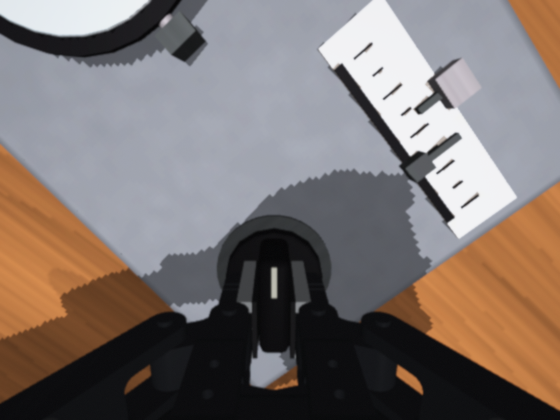

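Call:
arm_command:
  rows:
    - {"xyz":[0,0,0.001],"delta_rot":[0,0,0.14],"gripper":0.004}
    - {"xyz":[0,0,0],"delta_rot":[0,0,0.14],"gripper":0.004}
    - {"xyz":[0,0,0],"delta_rot":[0,0,0.14],"gripper":0.004}
    - {"xyz":[0,0,0],"delta_rot":[0,0,0.14],"gripper":0.004}
    - {"xyz":[0,0,0],"delta_rot":[0,0,0.14],"gripper":0.004}
    - {"xyz":[0,0,0],"delta_rot":[0,0,0.14],"gripper":0.004}
    - {"xyz":[0,0,0],"delta_rot":[0,0,0.14],"gripper":0.004}
    - {"xyz":[0,0,0],"delta_rot":[0,0,0.14],"gripper":0.004}
    - {"xyz":[0,0,0],"delta_rot":[0,0,0.14],"gripper":0.004}
    - {"xyz":[0,0,0],"delta_rot":[0,0,0.1],"gripper":0.004}
    - {"xyz":[0,0,0],"delta_rot":[0,0,0],"gripper":0.004}

```text
time: 8.9
tool_pos: [0.5152, -0.2379, 0.0352]
tcp_rot: [-1.437, 2.793, -0.004]
wrist_force: [7.7, -5.0, -18.2]
width: 0.136
```

```bash
python3 - <<'E'
from h import *
c=snap('wrist','w8'); s,p,r=pose(); print(s['time'],p,s['width'],s['wrist_force'],s['torque'],s['q']); print(r.as_matrix().round(3))
t=snap('top','t8');crop(t,285,405,145,245,6,'pics/t8c.png')
E
```

```text
8.95 [ 0.51516975 -0.237894    0.03516033] 0.13273272438811917 [  7.91292589  -4.3727372  -17.52355396] [-0.77435569 -1.3436104  -0.01088099] [-4.75975687e-01  2.30404685e-01  1.99292780e+00 -1.01285808e-03
  9.15659806e-01  1.71417725e+00]
[[-0.58  -0.815  0.002]
 [-0.815  0.58  -0.002]
 [ 0.    -0.003 -1.   ]]
```

View pics/w8.png

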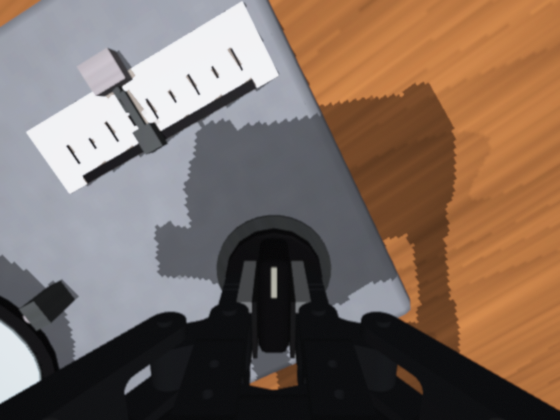

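View pics/t8c.png

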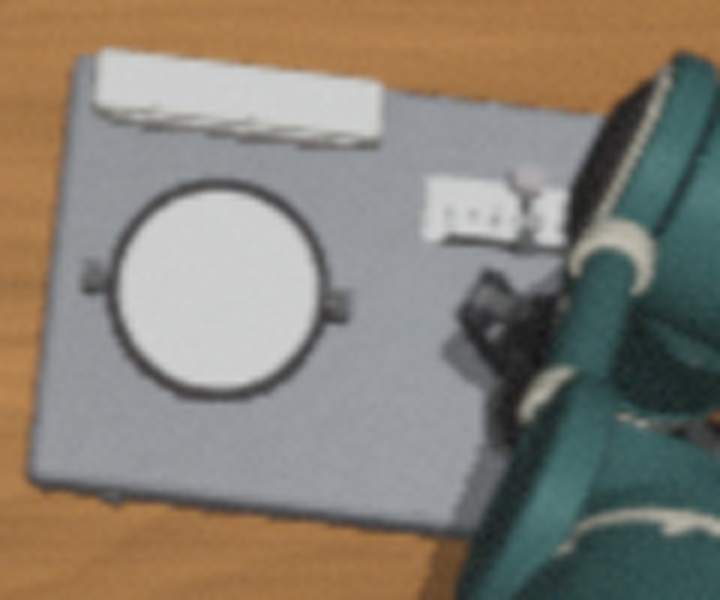

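```bash
python3 - <<'E'
from h import *
c=load('w8');crop(c,60,180,30,170,5,'pics/w8c.png')
E
```

```text
(no output)
```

View pics/w8c.png

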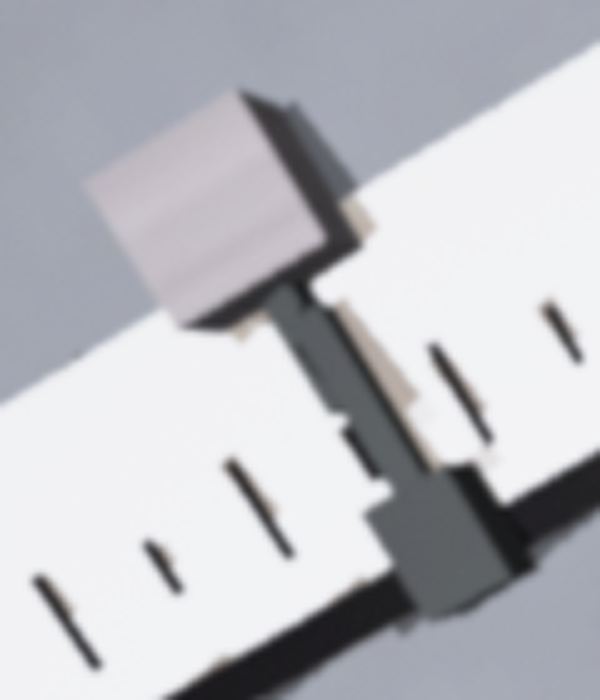

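Call:
arm_command:
  rows:
    - {"xyz":[0,0,0],"delta_rot":[0,0,0.11],"gripper":0.004}
    - {"xyz":[0,0,0],"delta_rot":[0,0,0],"gripper":0.004}
    - {"xyz":[0,0,0],"delta_rot":[0,0,0],"gripper":0.004}

```text
time: 9.3
tool_pos: [0.5151, -0.238, 0.0352]
tcp_rot: [-1.284, 2.866, -0.004]
wrist_force: [7.3, -5.6, -18.5]
width: 0.136
```

```bash
python3 - <<'E'
from h import *
c=snap('wrist','w9'); s,p,r=pose(); print(s['time'],p,s['width'],s['wrist_force'])
crop(c,40,160,20,160,5,'pics/w9c.png')
c=snap('scene','s9'); crop(c,120,220,220,290,8,'pics/s9c.png')
E
```

```text
9.35 [ 0.51512654 -0.23799222  0.0351512 ] 0.12569021393950483 [  7.01362437  -4.91639908 -18.54847964]
```

View pics/w9c.png

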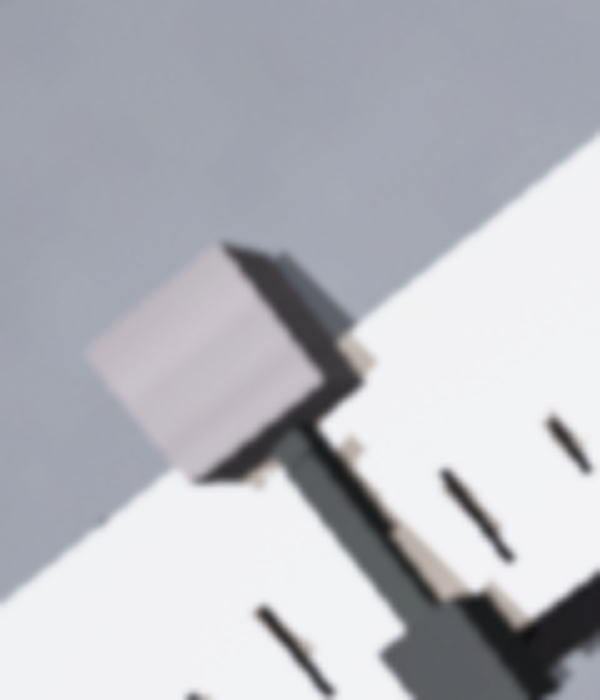

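View pics/s9c.png

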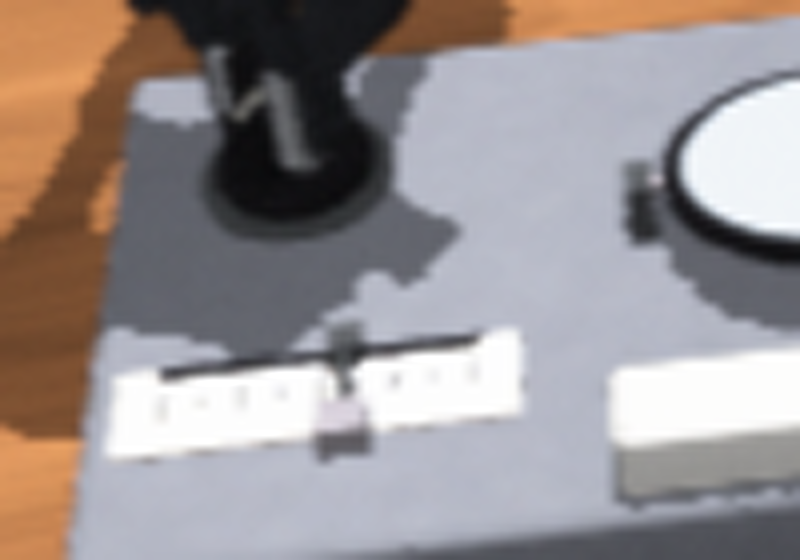

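Call:
arm_command:
  rows:
    - {"xyz":[0,0,0],"delta_rot":[0,0,0],"gripper":0.018}
    - {"xyz":[0,0,0],"delta_rot":[0,0,0],"gripper":0.03}
    - {"xyz":[0,0,0],"delta_rot":[0,0,0],"gripper":0.035}
    - {"xyz":[0,0,-0.02],"delta_rot":[0,0,0],"gripper":0.035}
    - {"xyz":[0,0,-0.04],"delta_rot":[0,0,0],"gripper":0.035}
    - {"xyz":[0,0,-0.04],"delta_rot":[0,0,0],"gripper":0.035}
    - {"xyz":[0,0,-0.04],"delta_rot":[0,0,0],"gripper":0.035}
    - {"xyz":[0,0,-0.04],"delta_rot":[0,0,0],"gripper":0.035}
    - {"xyz":[0,0,0],"delta_rot":[0,0,0],"gripper":0.035}

```text
time: 10.3
tool_pos: [0.5185, -0.2389, 0.2251]
tcp_rot: [-1.281, 2.859, -0.017]
wrist_force: [0.2, -0.3, -0.1]
width: 0.407
```

```bash
python3 - <<'E'
from h import *
c=snap('wrist','w10'); s,p,r=pose(); print(s['time'],p,s['width'],s['wrist_force'],s['q']); print(r.as_matrix().round(3))
E
```

```text
10.35 [ 0.51692602 -0.23808821  0.22168192] 0.40990082923333826 [ 1.70211716  0.28203116 -0.25214035] [-4.75330160e-01  4.97900189e-02  1.82589154e+00 -9.15866799e-05
  1.25665135e+00  1.82355792e+00]
[[-0.665 -0.746  0.008]
 [-0.746  0.665 -0.004]
 [-0.002 -0.009 -1.   ]]
```

View pics/w10.png

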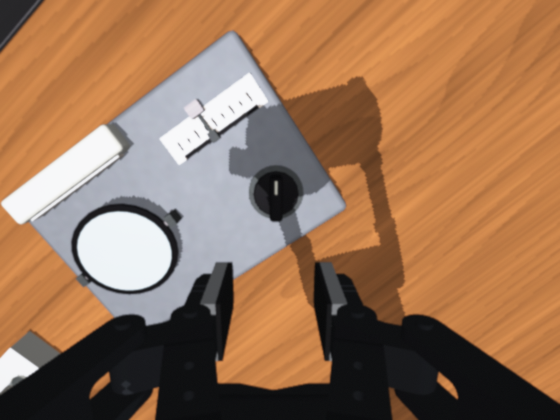

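```bash
python3 - <<'E'
from h import *
c=load('w10');crop(c,155,275,70,170,6,'pics/w10c.png')
E
```

```text
(no output)
```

View pics/w10c.png

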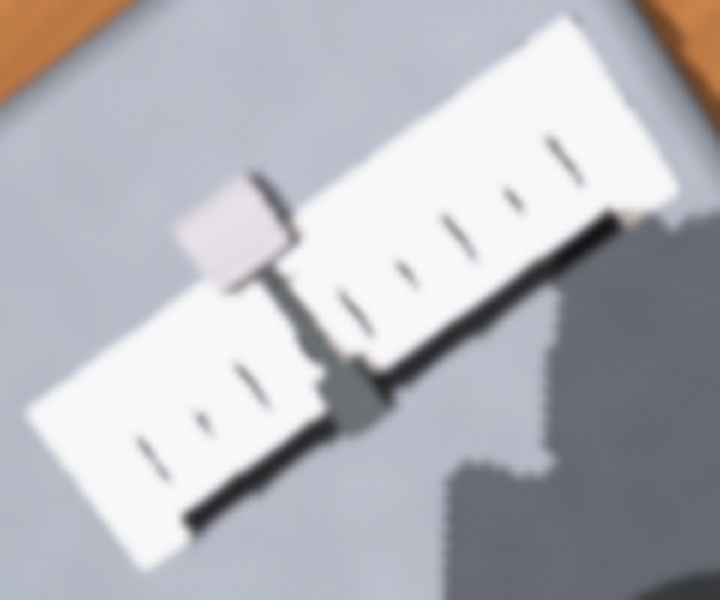

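```bash
python3 - <<'E'
from h import *
c=load('w10')
P=lambda u,v:(155+u/6,70+v/6)
# plate edges long side top: (30,410)-(565,17) and bottom (148,570)-(678,190)
f=lambda q,z=None: world(c,*P(*q),z=z)
a=f((30,410),.047);b=f((565,17),.047);a2=f((148,570),.047);b2=f((678,190),.047)
y=(a-b)[:2]/np.linalg.norm((a-b)[:2]);y2=(a2-b2)[:2]/np.linalg.norm((a2-b2)[:2]);print(y,y2)
yy=(y+y2);yy/=np.linalg.norm(yy)
for n,q in dict(mark1=(275,285),mark2=(285,303),pt1=(325,343),pt2=(310,325),foot=(236,233),carr=(353,395),t1=(357,315),t2=(253,386),t3=(459,238)).items():
    w=f(q,.052); d=f(q); print(n,w.round(4),d.round(4),1000*(yy@(w[:2]-VC)),1000*(yy@(d[:2]-VC)))
E
```

```text
[0.13124868 0.99134948] [0.12820966 0.99174709]
mark1 [ 0.6113 -0.2336  0.052 ] [ 0.6113 -0.2336  0.0518] -71.05635908540097 -71.01723833929425
mark2 [ 0.6084 -0.2329  0.052 ] [ 0.6085 -0.2327  0.0511] -70.70983487501591 -70.56314025592633
pt1 [ 0.6001 -0.2333  0.052 ] [ 0.6001 -0.2333  0.0518] -72.18722037339559 -72.15910688969836
pt2 [ 0.6036 -0.2334  0.052 ] [ 0.6035 -0.2335  0.0521] -71.89997919181272 -71.9228326106236
foot [ 0.6206 -0.2346  0.052 ] [ 0.6201 -0.2351  0.0557] -70.78455973075408 -71.41280367309979
carr [ 0.5917 -0.2311  0.052 ] [ 0.5915 -0.2314  0.0544] -71.06877766444545 -71.47041979724459
t1 [ 0.5998 -0.2398  0.052 ] [ 0.6004 -0.2391  0.0465] -78.72840549371809 -77.91334929092076
t2 [ 0.6029 -0.2205  0.052 ] [ 0.6035 -0.2194  0.0464] -59.14016341758901 -57.98557684199013
t3 [ 0.5977 -0.2592  0.052 ] [ 0.5982 -0.2588  0.0462] -98.23546888489265 -97.71472215871181
```

Pointer is within about 1 mm of the mark and the fingers are off the knob. Now to the tube.

Call:
arm_command:
  rows:
    - {"xyz":[-0.0346,0.0288,0],"delta_rot":[0,0,0],"gripper":0.05}
    - {"xyz":[-0.0346,0.0288,0],"delta_rot":[0,0,0],"gripper":0.05}
    - {"xyz":[-0.0346,0.0288,0],"delta_rot":[0,0,0],"gripper":0.05}
    - {"xyz":[-0.0346,0.0288,0],"delta_rot":[0,0,0],"gripper":0.05}
    - {"xyz":[-0.0346,0.0288,0],"delta_rot":[0,0,0],"gripper":0.05}
    - {"xyz":[-0.0346,0.0288,0],"delta_rot":[0,0,0],"gripper":0.05}
    - {"xyz":[-0.0346,0.0288,0],"delta_rot":[0,0,0],"gripper":0.05}
    - {"xyz":[-0.0346,0.0288,0],"delta_rot":[0,0,0],"gripper":0.05}
    - {"xyz":[-0.0346,0.0288,0],"delta_rot":[0,0,0],"gripper":0.05}
    - {"xyz":[-0.0346,0.0288,0],"delta_rot":[0,0,0],"gripper":0.05}
    - {"xyz":[-0.0346,0.0288,0],"delta_rot":[0,0,0],"gripper":0.05}

```text
time: 11.45
tool_pos: [0.5381, 0.2286, 0.2147]
tcp_rot: [-1.365, 2.822, 0.079]
wrist_force: [0.3, -0.0, 0.7]
width: 0.591
```

Call:
arm_command:
  rows:
    - {"xyz":[0,0,0],"delta_rot":[0,0,-0.14],"gripper":0.05}
    - {"xyz":[0,0,0],"delta_rot":[0,0,-0.14],"gripper":0.05}
    - {"xyz":[0,0,0],"delta_rot":[0,0,-0.14],"gripper":0.05}
    - {"xyz":[0,0,0],"delta_rot":[0,0,-0.14],"gripper":0.05}
    - {"xyz":[0,0,0],"delta_rot":[0,0,-0.14],"gripper":0.05}
    - {"xyz":[0,0,0],"delta_rot":[0,0,-0.14],"gripper":0.05}
    - {"xyz":[0,0,0],"delta_rot":[0,0,-0.14],"gripper":0.05}
    - {"xyz":[0,0,0],"delta_rot":[0,0,-0.14],"gripper":0.05}
    - {"xyz":[0,0,0],"delta_rot":[0,0,-0.14],"gripper":0.05}
    - {"xyz":[0,0,0],"delta_rot":[0,0,-0.14],"gripper":0.05}
    - {"xyz":[0,0,0],"delta_rot":[0,0,-0.14],"gripper":0.05}
    - {"xyz":[0,0,0],"delta_rot":[0,0,-0.14],"gripper":0.05}

```text
time: 12.65
tool_pos: [0.5384, 0.2265, 0.2147]
tcp_rot: [-2.981, 0.854, 0.045]
wrist_force: [-0.0, 0.7, -0.7]
width: 0.587
```

Call:
arm_command:
  rows:
    - {"xyz":[0,0,0],"delta_rot":[0,0,-0.14],"gripper":0.05}
    - {"xyz":[0,0,0],"delta_rot":[0,0,-0.14],"gripper":0.05}
    - {"xyz":[0,0,0],"delta_rot":[0,0,-0.14],"gripper":0.05}
    - {"xyz":[0,0,0],"delta_rot":[0,0,-0.14],"gripper":0.05}
    - {"xyz":[0,0,0],"delta_rot":[0,0,-0.12],"gripper":0.05}
    - {"xyz":[0,0,0],"delta_rot":[0,0,0],"gripper":0.05}
    - {"xyz":[0,0,0],"delta_rot":[0,0,0],"gripper":0.05}

```text
time: 13.35
tool_pos: [0.5388, 0.2267, 0.2152]
tcp_rot: [-3.089, -0.175, 0.02]
wrist_force: [-0.0, 0.0, 0.4]
width: 0.583
```

```bash
python3 - <<'E'
from h import *
c=snap('wrist','w11'); s,p,r=pose(); print(s['time'],p,s['width'],s['wrist_force'],s['q']); print(r.as_matrix().round(3))
E
```

```text
13.4 [0.53891312 0.22673276 0.21541198] 0.5865491920118289 [0.36097693 0.62430874 0.23513201] [0.32411618 0.08787161 1.79777779 0.05229593 1.25581739 0.19400603]
[[ 0.993  0.113 -0.015]
 [ 0.114 -0.992  0.047]
 [-0.01  -0.049 -0.999]]
```

View pics/w11.png

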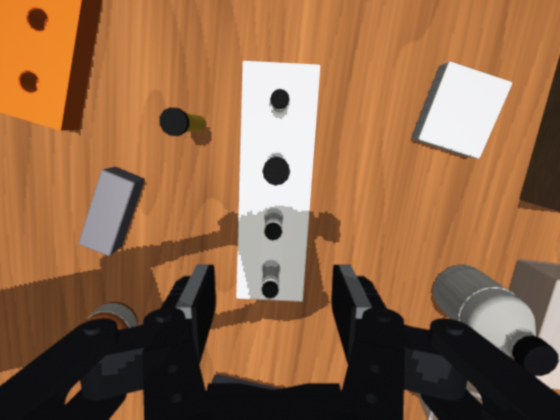

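```bash
cat >> h.py <<'E'
def down(yaw): c,s=np.cos(yaw),np.sin(yaw); return R.from_matrix([[c,s,0],[s,-c,0],[0,0,-1]])
E
python3 - <<'E'
from h import *
c=load('w11'); crop(c,230,330,50,310,3,'pics/w11c.png')
print(world(c,276.5,170,z=.11),world(c,276,170)); print(world(c,280,98,z=.088),world(c,273,231,z=.088),world(c,270,288,z=.088))
s,p,r=pose(); t=down(.06); print((r.inv()*t).as_rotvec().round(4))
ta=t.inv().apply(np.array([.5335,.2574,p[2]])-p); print(ta)
E
```

```text
[0.53513179 0.25918655 0.11      ] [0.53475157 0.25916874 0.11023208]
[0.53154877 0.31307342 0.088     ] [0.5384988  0.20458083 0.088     ] [0.54187879 0.15181779 0.088     ]
[-0.0485  0.0112  0.0539]
[-0.00356445 -0.03093664  0.        ]
```

View pics/w11c.png

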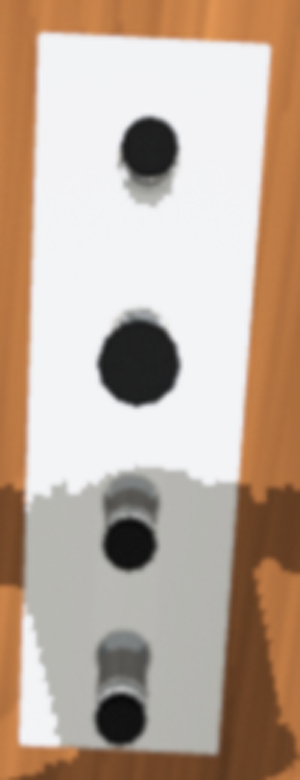

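Call:
arm_command:
  rows:
    - {"xyz":[0,0,0],"delta_rot":[-0.0485,0.0112,0.054],"gripper":0.05}
    - {"xyz":[-0.0015,-0.0155,0],"delta_rot":[0,0,0],"gripper":0.05}
    - {"xyz":[-0.0015,-0.0155,0],"delta_rot":[0,0,0],"gripper":0.05}
    - {"xyz":[0,0,0.025],"delta_rot":[0,0,0],"gripper":0.05}
    - {"xyz":[0,0,0.025],"delta_rot":[0,0,0],"gripper":0.05}
    - {"xyz":[0,0,0],"delta_rot":[0,0,0],"gripper":0.05}
    - {"xyz":[0,0,0],"delta_rot":[0,0,0],"gripper":0.05}

```text
time: 14.1
tool_pos: [0.534, 0.2583, 0.1659]
tcp_rot: [-3.14, -0.099, 0.0]
wrist_force: [0.8, -0.5, 0.7]
width: 0.588
```

```bash
python3 - <<'E'
from h import *
c=snap('wrist','w12'); s,p,r=pose(); print(s['time'],p,s['width'],s['wrist_force'],s['q']); print(r.as_matrix().round(3))
E
```

```text
14.15 [0.53499215 0.25846093 0.16707357] 0.5875325444929661 [ 0.26952531 -0.21235692  0.45482713] [4.07943371e-01 1.40411989e-01 1.82982865e+00 3.16879221e-04
 1.16894914e+00 3.44976872e-01]
[[ 0.998  0.063  0.002]
 [ 0.063 -0.998  0.001]
 [ 0.002 -0.001 -1.   ]]
```

View pics/w12.png

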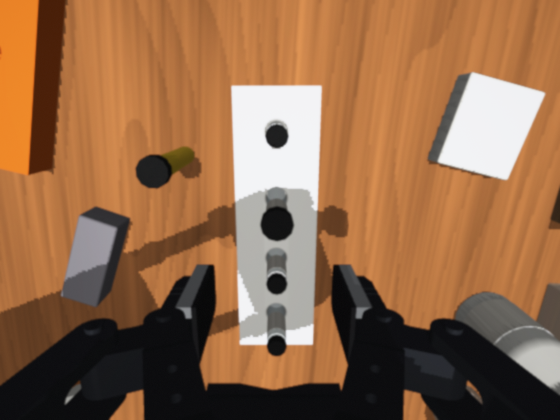

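```bash
python3 - <<'E'
from h import *
c=load('w12'); s,p,r=pose()
print(world(c,277,223,z=.11),world(c,277,223)); print(p)
hsv=c['pixels'].astype(int).sum(2); m=hsv<90; m[:195]=0;m[252:]=0;m[:,:250]=0;m[:,305:]=0
v,u=np.nonzero(m);print(u.min(),u.max(),v.min(),v.max(),u.mean(),v.mean()); print(world(c,(u.min()+u.max())/2,(v.min()+v.max())/2,z=.11))
E
```

```text
[0.53505522 0.25978615 0.11      ] [0.53509167 0.2594187  0.10883923]
[0.53499215 0.25846093 0.16707357]
262 291 207 239 276.5383615084525 223.03250975292588
[0.53473326 0.25976553 0.11      ]
```

Call:
arm_command:
  rows:
    - {"xyz":[0.0003,-0.0013,0.03],"delta_rot":[0,0,0],"gripper":0.05}
    - {"xyz":[0,0,0.03],"delta_rot":[0,0,0],"gripper":0.05}
    - {"xyz":[0,0,0.03],"delta_rot":[0,0,0],"gripper":0.05}
    - {"xyz":[0,0,0.02],"delta_rot":[0,0,0],"gripper":0.05}
    - {"xyz":[0,0,0.014],"delta_rot":[0,0,0],"gripper":0.05}
    - {"xyz":[0,0,0],"delta_rot":[0,0,0],"gripper":0.05}
    - {"xyz":[0,0,0],"delta_rot":[0,0,0],"gripper":0.05}

```text
time: 14.85
tool_pos: [0.5362, 0.2596, 0.0435]
tcp_rot: [-3.139, -0.098, -0.005]
wrist_force: [1.1, 0.4, 0.4]
width: 0.587
```

```bash
python3 - <<'E'
from h import *
c=snap('wrist','w13'); s,p,r=pose(); print(s['time'],p,s['width'],s['wrist_force'])
c=snap('scene','s13');crop(c,280,400,120,250,5,'pics/s13c.png')
E
```

```text
14.9 [0.53656356 0.25976249 0.04405122] 0.5848640109373638 [ 0.32231915  0.06984515 -0.75332853]
```

View pics/w13.png

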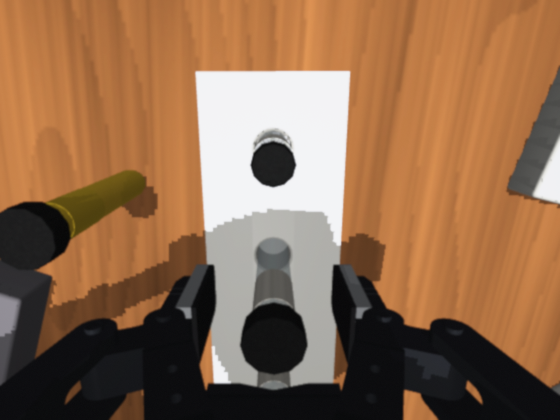

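View pics/s13c.png

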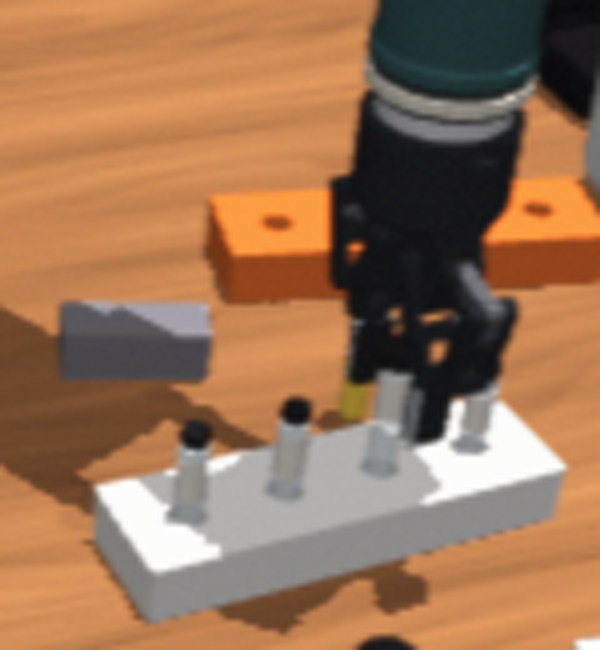

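Call:
arm_command:
  force: 40
  rows:
    - {"xyz":[0,0,0.001],"delta_rot":[0,0,0],"gripper":0.03}
    - {"xyz":[0,0,0],"delta_rot":[0,0,0],"gripper":0.02}
    - {"xyz":[0,0,0],"delta_rot":[0,0,0],"gripper":0.01}
    - {"xyz":[0,0,0],"delta_rot":[0,0,0],"gripper":0.006}
    - {"xyz":[0,0,0],"delta_rot":[0,0,0],"gripper":0.006}
    - {"xyz":[0,0,0],"delta_rot":[0,0,0],"gripper":0.006}

```text
time: 15.55
tool_pos: [0.5358, 0.2594, 0.0422]
tcp_rot: [-3.139, -0.098, -0.005]
wrist_force: [-0.6, -1.0, 5.2]
width: 0.219
```

```bash
python3 - <<'E'
from h import *
c=snap('wrist','w14'); s,p,r=pose(); print(s['time'],p,s['width'],s['wrist_force'])
E
```

```text
15.6 [0.53578431 0.25944738 0.04218595] 0.21322071439127713 [0.29677665 0.22280452 4.85074334]
```

View pics/w14.png

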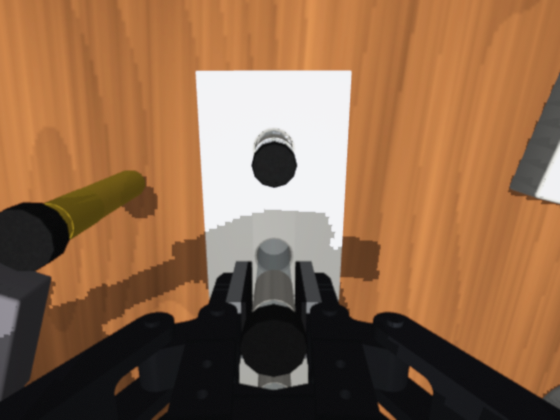

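```bash
python3 - <<'E'
from h import *
c=load('w14'); crop(c,200,350,240,390,5,'pics/w14c.png')
s,p,r=pose()
for v in (275,290,305,320,335,350,360):
    print(v,[(u,*(1000*(r.inv().apply(world(c,u,v)-p))).round(0).astype(int).tolist()) for u in (238,246,252,258,264,274,284,290,296,302,310)])
E
```

```text
275 [(238, -15, -11, -39), (246, -12, -11, -40), (252, -10, -3, -24), (258, -8, -3, -24), (264, -5, -6, -29), (274, -1, -7, -31), (284, 3, -6, -29), (290, 6, -1, -20), (296, 8, -6, -30), (302, 10, -11, -40), (310, 13, -11, -40)]
290 [(238, -14, -11, -52), (246, -11, -10, -51), (252, -10, 3, -26), (258, -7, -4, -39), (264, -5, -5, -41), (274, -1, -7, -44), (284, 3, -6, -42), (290, 5, -3, -37), (296, 8, 0, -32), (302, 9, -11, -52), (310, 12, -11, -51)]
305 [(238, -13, -10, -60), (246, -10, -9, -58), (252, -10, 9, -28), (258, -7, -5, -51), (264, -4, -9, -59), (274, -1, -9, -59), (284, 2, -5, -52), (290, 5, -4, -51), (296, 8, 5, -34), (302, 8, -10, -60), (310, 11, -9, -59)]
320 [(238, -13, -7, -64), (246, -10, -5, -61), (252, -8, -7, -64), (258, -6, -8, -66), (264, -4, -9, -67), (274, -1, -10, -68), (284, 2, -8, -66), (290, 4, -8, -66), (296, 6, -6, -63), (302, 8, -4, -60), (310, 10, -12, -72)]
335 [(238, -12, -4, -69), (246, -10, -4, -68), (252, -8, -3, -67), (258, -6, -4, -67), (264, -4, -4, -68), (274, -1, -4, -68), (284, 2, -4, -68), (290, 4, -3, -66), (296, 6, -3, -67), (302, 8, -4, -68), (310, 9, -9, -75)]
350 [(238, -12, 1, -69), (246, -10, 2, -68), (252, -8, 2, -67), (258, -6, 2, -67), (264, -4, 2, -67), (274, -1, 2, -67), (284, 2, 3, -66), (290, 4, 2, -68), (296, 6, 2, -67), (302, 8, 2, -67), (310, 10, 1, -68)]
360 [(238, -12, 4, -69), (246, -10, 6, -67), (252, -8, 6, -68), (258, -6, 5, -68), (264, -4, 6, -67), (274, -1, 5, -68), (284, 2, 5, -68), (290, 4, 5, -68), (296, 6, 6, -67), (302, 8, 6, -67), (310, 10, 4, -70)]
```

View pics/w14c.png

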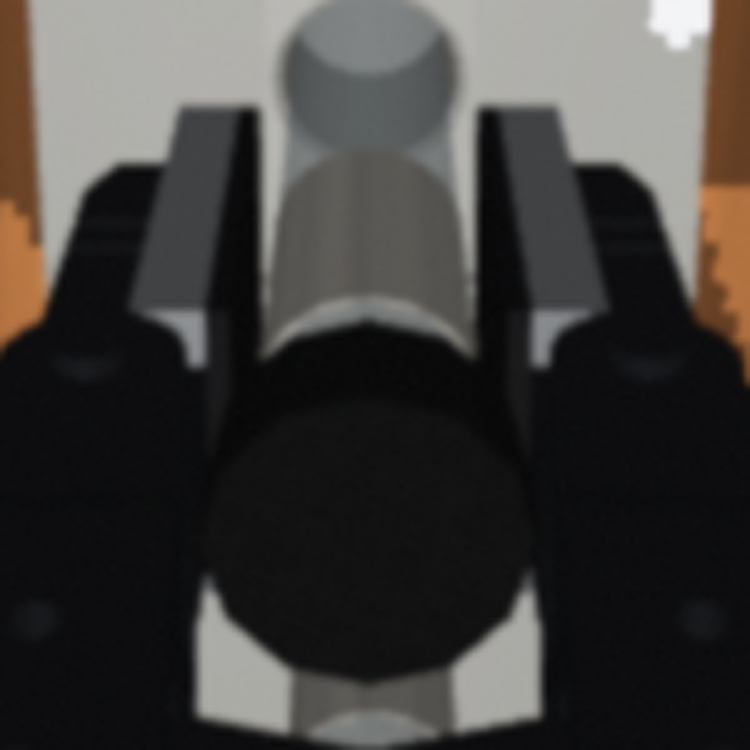

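The fingers pinched the stopper edge: opening is 18.7 mm, and a gap to the glass is visible at (252,290). I'll open, go lower and grip again.

Call:
arm_command:
  force: 40
  rows:
    - {"xyz":[0,0,0],"delta_rot":[0,0,0],"gripper":0.045}
    - {"xyz":[0,0,0],"delta_rot":[0,0,0],"gripper":0.045}
    - {"xyz":[0,0,0],"delta_rot":[0,0,0],"gripper":0.045}
    - {"xyz":[-0.0005,0,0.009],"delta_rot":[0,0,0],"gripper":0.045}
    - {"xyz":[0,0,0],"delta_rot":[0,0,0],"gripper":0.03}
    - {"xyz":[0,0,0],"delta_rot":[0,0,0],"gripper":0.02}
    - {"xyz":[0,0,0],"delta_rot":[0,0,0],"gripper":0.01}
    - {"xyz":[0,0,0],"delta_rot":[0,0,0],"gripper":0.006}
    - {"xyz":[0,0,0],"delta_rot":[0,0,0],"gripper":0.006}
    - {"xyz":[0,0,0],"delta_rot":[0,0,0],"gripper":0.006}

```text
time: 16.6
tool_pos: [0.5347, 0.2591, 0.0323]
tcp_rot: [-3.139, -0.098, -0.003]
wrist_force: [0.5, -0.5, -1.2]
width: 0.177
```

```bash
python3 - <<'E'
from h import *
c=snap('wrist','w15'); s,p,r=pose(); print(s['time'],p,s['width'],s['wrist_force'],s['q'])
crop(c,200,350,240,390,5,'pics/w15c.png')
E
```

```text
16.65 [0.53467913 0.25908924 0.03234996] 0.17741695701687193 [ 0.82674708 -0.24040219 -0.73085443] [ 4.09393852e-01  2.79440501e-01  1.93607440e+00 -1.76413837e-04
  9.24180589e-01  3.47185127e-01]
```

View pics/w15c.png

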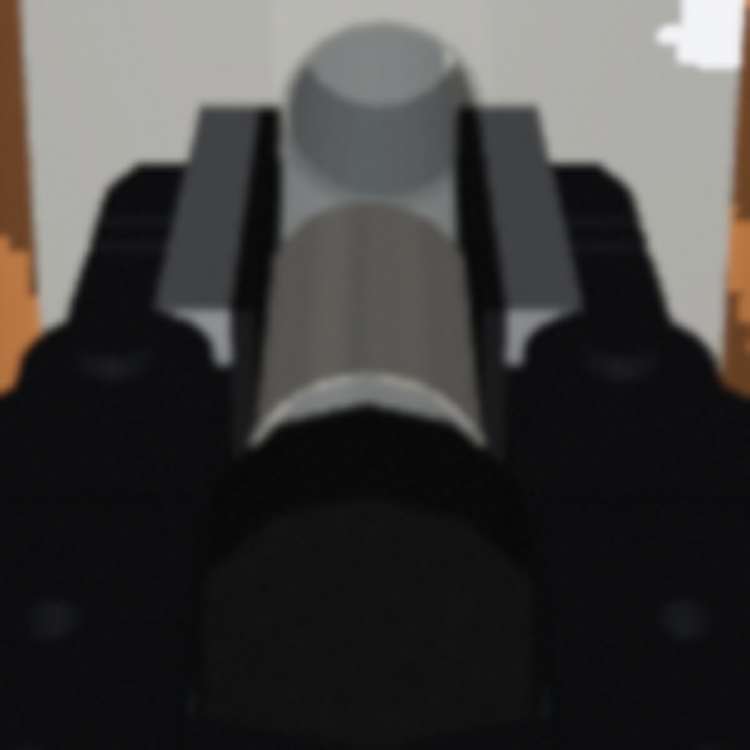

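Call:
arm_command:
  rows:
    - {"xyz":[0,0,-0.015],"delta_rot":[0,0,0],"gripper":0.006}
    - {"xyz":[0,0,-0.025],"delta_rot":[0,0,0],"gripper":0.006}
    - {"xyz":[0,0,-0.03],"delta_rot":[0,0,0],"gripper":0.006}
    - {"xyz":[0,0,-0.03],"delta_rot":[0,0,0],"gripper":0.006}
    - {"xyz":[0,0,-0.035],"delta_rot":[0,0,0],"gripper":0.006}
    - {"xyz":[0,0,-0.035],"delta_rot":[0,0,0],"gripper":0.006}
    - {"xyz":[0,0,-0.03],"delta_rot":[0,0,0],"gripper":0.006}
    - {"xyz":[0,0,0],"delta_rot":[0,0,0],"gripper":0.006}
    - {"xyz":[0,0,0],"delta_rot":[0,0,0],"gripper":0.006}

```text
time: 17.55
tool_pos: [0.5345, 0.2591, 0.2335]
tcp_rot: [-3.139, -0.098, -0.005]
wrist_force: [-0.4, 0.5, -1.1]
width: 0.176
```

```bash
python3 - <<'E'
from h import *
c=snap('wrist','w16'); s,p,r=pose(); print(s['time'],p,s['width'],s['wrist_force'],s['q']);print(r.as_matrix().round(3))
c=snap('scene','s16')
E
```

```text
17.6 [0.53355262 0.25871556 0.23179686] 0.1752222317220166 [-0.13215409  0.27911987 -0.91805384] [4.09476324e-01 9.57886495e-02 1.75802138e+00 1.30252743e-05
 1.28726327e+00 3.47152983e-01]
[[ 0.998  0.062  0.   ]
 [ 0.062 -0.998  0.   ]
 [ 0.    -0.    -1.   ]]
```

View pics/s16.png

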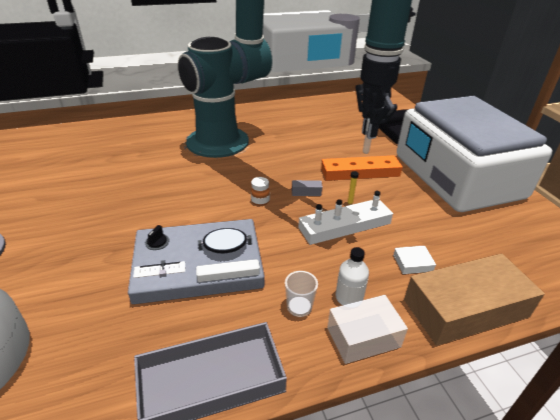

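View pics/w16.png

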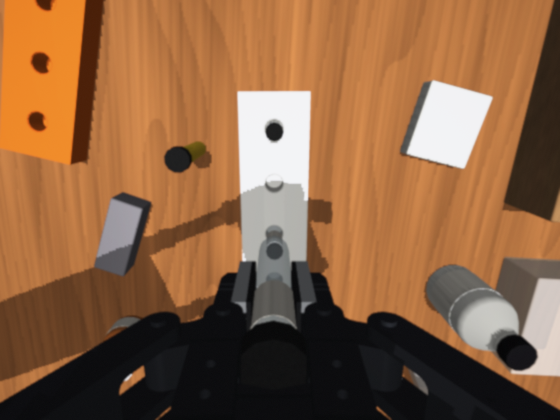

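Call:
arm_command:
  rows:
    - {"xyz":[0,0.015,0],"delta_rot":[0,0,0],"gripper":0.006}
    - {"xyz":[-0.0005,0.03,0],"delta_rot":[0,0,0],"gripper":0.006}
    - {"xyz":[-0.0005,0.035,0],"delta_rot":[0,0,0],"gripper":0.006}
    - {"xyz":[-0.0005,0.035,0],"delta_rot":[0,0,0],"gripper":0.006}
    - {"xyz":[-0.0005,0.035,0],"delta_rot":[0,0,0],"gripper":0.006}
    - {"xyz":[-0.0005,0.035,0],"delta_rot":[0,0,0],"gripper":0.006}
    - {"xyz":[-0.0005,0.035,0],"delta_rot":[0,0,0],"gripper":0.006}
    - {"xyz":[-0.0005,0.035,0],"delta_rot":[0,0,0],"gripper":0.006}
    - {"xyz":[0,0.035,0],"delta_rot":[0,0,0],"gripper":0.006}
    - {"xyz":[0,0.035,0],"delta_rot":[0,0,0],"gripper":0.006}
    - {"xyz":[0,0.022,0],"delta_rot":[0,0,0],"gripper":0.006}
    - {"xyz":[0,0,0],"delta_rot":[0,0,0],"gripper":0.006}

```text
time: 18.85
tool_pos: [0.551, -0.091, 0.2303]
tcp_rot: [3.14, 0.092, -0.003]
wrist_force: [-0.0, 0.2, -1.0]
width: 0.175
```

```bash
python3 - <<'E'
from h import *
s,p,r=pose(); print(s['time'],p,s['width'],s['q'].round(3));print(r.as_matrix().round(3))
f=np.arctan2(-.0907,.5675); e=np.array([np.cos(f),np.sin(f),0]); ax=np.cross([0,0,-1],e) # rotates down toward e
print('world axis',ax,'tool axis',r.inv().apply(ax))
R2=R.from_rotvec(ax*.785)*r; print(R2.apply([0,0,1]))
E
```

```text
18.85 [ 0.55097182 -0.09102024  0.23033075] 0.17526228672532612 [-2.080e-01  3.200e-02  1.829e+00 -1.000e-03  1.283e+00 -2.660e-01]
[[ 0.998  0.058 -0.002]
 [ 0.058 -0.998 -0.   ]
 [-0.002  0.    -1.   ]]
world axis [-0.15782084 -0.98746776 -0.        ] tool axis [-2.15260005e-01  9.76556640e-01  5.08549656e-04]
[ 0.69672141 -0.11186766 -0.70856538]
```

Call:
arm_command:
  rows:
    - {"xyz":[0,0,0],"delta_rot":[-0.0215,0.098,0],"gripper":0.006}
    - {"xyz":[0,0,0],"delta_rot":[-0.0215,0.098,0],"gripper":0.006}
    - {"xyz":[0,0,0],"delta_rot":[-0.0215,0.098,0],"gripper":0.006}
    - {"xyz":[0,0,0],"delta_rot":[-0.0215,0.098,0],"gripper":0.006}
    - {"xyz":[0,0,0],"delta_rot":[-0.0215,0.098,0],"gripper":0.006}
    - {"xyz":[0,0,0],"delta_rot":[-0.0215,0.098,0],"gripper":0.006}
    - {"xyz":[0,0,0],"delta_rot":[-0.0215,0.098,0],"gripper":0.006}
    - {"xyz":[0,0,0],"delta_rot":[-0.0215,0.098,0],"gripper":0.006}
    - {"xyz":[0,0,0],"delta_rot":[0,0,0],"gripper":0.006}
    - {"xyz":[0,0,0],"delta_rot":[0,0,0],"gripper":0.006}

```text
time: 19.85
tool_pos: [0.5513, -0.0871, 0.2307]
tcp_rot: [2.768, 0.086, 1.152]
wrist_force: [-0.4, 0.1, 0.4]
width: 0.181
```

```bash
python3 - <<'E'
from h import *
s,p,r=pose(); print(s['time'],p,s['width'],s['q'].round(3));print(r.as_matrix().round(3))
t=r.apply([0,0,1]); tgt=np.array([.5675,-.0907,.134])-.022*t; print(tgt, r.inv().apply(tgt-p))
snap('scene','s17'); snap('wrist','w17')
E
```

```text
19.85 [ 0.55132929 -0.08714031  0.23072314] 0.18095408812120903 [-0.246 -0.466  2.435  0.182  0.38  -0.449]
[[ 0.705 -0.002  0.709]
 [ 0.107 -0.988 -0.109]
 [ 0.701  0.153 -0.696]]
[ 0.55189151 -0.08830437  0.14931784] [-0.056823   -0.01127794  0.05720532]
```

View pics/s17.png

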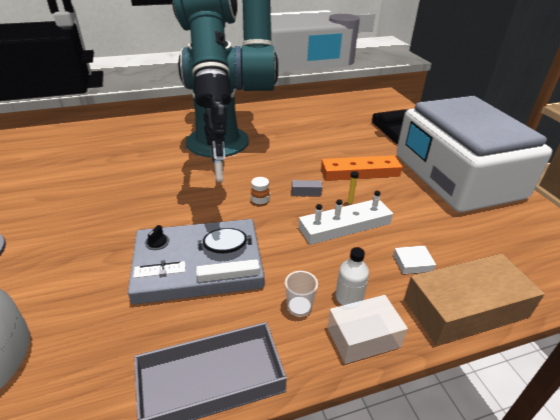

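Call:
arm_command:
  rows:
    - {"xyz":[-0.01,-0.0022,0.01],"delta_rot":[0,0,0],"gripper":0.006}
    - {"xyz":[-0.01,-0.0022,0.01],"delta_rot":[0,0,0],"gripper":0.006}
    - {"xyz":[-0.01,-0.0022,0.01],"delta_rot":[0,0,0],"gripper":0.006}
    - {"xyz":[0,0,0],"delta_rot":[0,0,0],"gripper":0.006}

```text
time: 20.35
tool_pos: [0.5528, -0.0874, 0.1878]
tcp_rot: [2.768, 0.086, 1.152]
wrist_force: [-0.3, 0.9, -1.4]
width: 0.175
```

```bash
python3 - <<'E'
from h import *
s,p,r=pose(); print(s['time'],p,s['width'],s['q'].round(3));print(r.as_matrix().round(3))
t=r.apply([0,0,1]); tgt=np.array([.5675,-.0907,.134])-.022*t; print(tgt, r.inv().apply(tgt-p))
E
```

```text
20.35 [ 0.55284619 -0.08738435  0.18777986] 0.1749366689012935 [-0.246 -0.403  2.483  0.253  0.272 -0.524]
[[ 0.705 -0.002  0.709]
 [ 0.107 -0.988 -0.109]
 [ 0.701  0.152 -0.697]]
[ 0.55189779 -0.08831165  0.14932536] [-0.02772719 -0.00494416  0.02621576]
```

Call:
arm_command:
  rows:
    - {"xyz":[-0.01,-0.0022,0.01],"delta_rot":[0,0,0],"gripper":0.006}
    - {"xyz":[-0.008,-0.0018,0.008],"delta_rot":[0,0,0],"gripper":0.006}
    - {"xyz":[-0.004,-0.001,0.004],"delta_rot":[0,0,0],"gripper":0.006}
    - {"xyz":[0,0,0],"delta_rot":[0,0,0],"gripper":0.006}
    - {"xyz":[0,0,0],"delta_rot":[0,0,0],"gripper":0.006}
    - {"xyz":[0,0,0],"delta_rot":[0,0,0],"gripper":0.006}

```text
time: 20.95
tool_pos: [0.5538, -0.0877, 0.1591]
tcp_rot: [2.764, 0.086, 1.159]
wrist_force: [0.9, 0.2, 0.6]
width: 0.177
```

```bash
python3 - <<'E'
from h import *
s,p,r=pose(); print(s['time'],p,s['width'],s['q'].round(3),s['joint_vel'].round(3));print(r.as_matrix().round(3))
t=r.apply([0,0,1]); print('foot',p+.022*t,'tilt',np.degrees(np.arccos(-t[2])))
c=snap('scene','s18'); crop(c,110,270,130,290,4,'pics/s18c.png'); snap('wrist','w18'); c=snap('top','t18'); crop(c,285,405,145,245,6,'pics/t18c.png')
E
```

```text
20.95 [ 0.55379128 -0.08765342  0.15908847] 0.17706945306725325 [-0.245 -0.352  2.515  0.365  0.188 -0.638] [ 0.    -0.004  0.005  0.001 -0.    -0.005]
[[ 0.701 -0.003  0.713]
 [ 0.108 -0.988 -0.11 ]
 [ 0.705  0.154 -0.692]]
foot [ 0.56947763 -0.09007369  0.14385428] tilt 46.1745647925377
```

View pics/s18c.png

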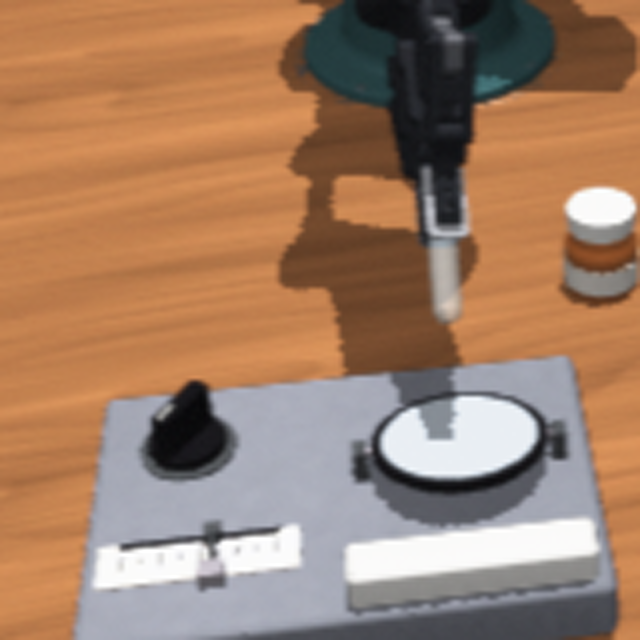

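View pics/w18.png

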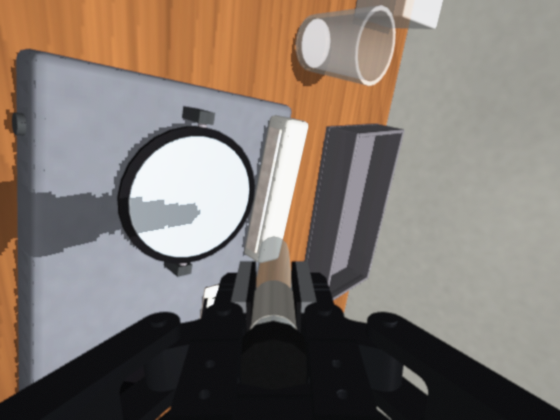

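View pics/t18c.png

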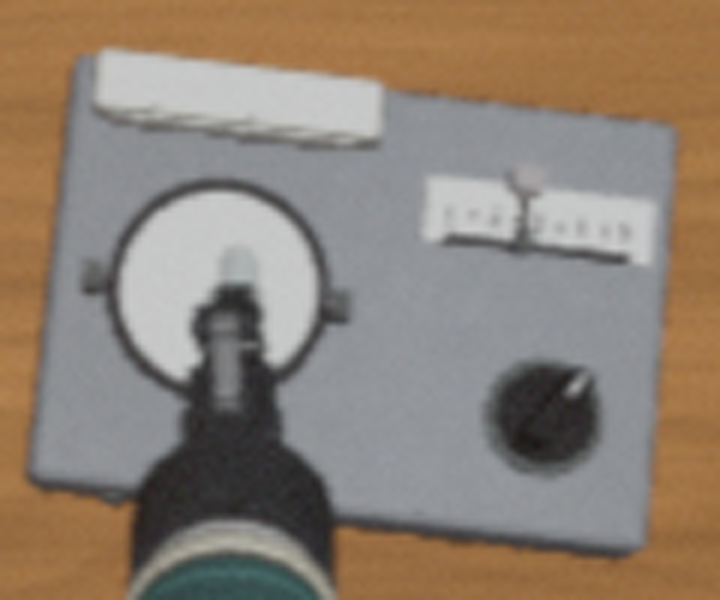

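```bash
python3 - <<'E'
from h import *
c=load('t18'); s,p,r=pose(); f=p+.022*r.apply([0,0,1])
u,v=proj(c,f); print('pred top crop',(u-285)*6,(v-145)*6); print('meas',world(c,285+239/6,145+258/6,z=.144))
c=load('s18'); u,v=proj(c,f); print('pred scene crop',(u-110)*4,(v-130)*4)
E
```

```text
pred top crop 236.34071046826944 249.96649713695604
meas [ 0.5653686  -0.09086387  0.144     ]
pred scene crop 450.9321874759826 319.95812398131125
```

```bash
python3 - <<'E'
from h import *
print(bot.finish_job()); s,p,r=pose(); print(s['time'],p,s['width'])
E
```

```text
the job is handed in; nothing more can be done
None
the job is handed in; nothing more can be done
```

I set the pointer to the mark, drew the tall tube from the rack, and handed the job in at about 21 s. The tube was held still, slanting over the mirror. `finish_job` gave no verdict, so what follows rests on my own last checks.

- **Knob:** I turned it clockwise about 2.3 rad in three turns and let go. In the wrist picture the pointer was 0 to 1.2 mm from the mark, against 2.5 mm allowed. The last top and scene pictures still show them lined up, with the fingers away from the knob.
- **Tube:**

| Check | Measured | Allowed |
|---|---|---|
| Slant | about 46° | 30–60° |
| Foot height above the bench | about 144 mm (about 80 mm above the mirror) | 104–164 mm |
| Foot, level distance from the mirror's middle | 2 mm | 30 mm |

The fingers were closed on the glass at 15 mm and the joint speeds were near zero. The arm pose and the top and scene pictures agreed on the foot's position to about 4 mm. I stopped a little above the 7 cm asked because two joints were near their limits.

**What disagreed:**
- **Finger length:** the visible fingertips end about 28 mm short of the stated tool point. The first knob grasp therefore closed above the bar without moving it, and the first tube grasp caught the stopper edge. I lowered the gripper and repeated both.
- **Transfer move:** one move to the rack stopped about 30 mm short and slightly tilted; I corrected it before descending.

In the last pictures I saw nothing else on the bench moved, though I did not measure it.

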